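# Move a cured prism to the second clamp of the curing jig and zero the exposure counter

## Task

The glass prism at the open-ended station of the curing jig has had its exposure. Swing the clamp that holds it fully open and leave it open, slide the prism's metal plate along the channel, without lifting it out, until it is home against the end stop, and then swing the other clamp fully shut behind it. Last of all, turn the exposure counter's pointer knob back to its zero stop; leave the things standing around undisturbed.

Things in the scene. Friction and masses are not known exactly. Their poses are not given: they have to be found in the camera images.
- jig: Fixed aluminium curing jig, base 15 mm thick; origin on the table under the channel's centre line. Own axes: y along the channel towards the end stop, x towards the side with the two clamps, z up. Base spans x -42 to 82, y -162 to 128 mm. Channel floor 15 mm above the table, 54 mm wide between steel rails 6 mm thick and 8 mm higher than the floor; open at its -y end.
- end_stop (a point): Foot of the end stop's inner face on the channel floor's centre line, at jig (0, 116, 15) mm, axes as the jig's. The stop is a steel block 66 mm wide, 20 mm high above the floor.
- clamp_in (a joint): Angle of the clamp at the open-ended (-y) station, which holds the prism at the start: 0 rad = shut, 1.55 = open stop. An L-shaped lever: when shut, a black grip stands upright over the hinge and a steel bar lies level across the channel towards -x of the jig. Opening tips the grip over to +x until it lies level while the bar rises upright. Stays where left (friction 0.15 N m).
- clamp_in_hinge (a point): Middle of the hinge of clamp_in, at jig (52, -38, 37) mm, hinge line along the jig's y; axes as the jig's. Two fixed cheeks flank it: x 41 to 63, up to 46 mm above the table, 34 mm over both in y.
- clamp_in_grip (a point): Middle of the black grip of clamp_in, 60 mm from the hinge; z points along the grip away from the hinge, -x along the bar's direction. The grip is 12 mm (x) by 22 mm (y), from 24 to 80 mm from the hinge.
- clamp_out (a joint): Angle of the clamp at the end-stop (+y) station: 0 rad = shut, 1.55 = open stop; starts open. The same lever as clamp_in, mirrored in y. Its toe drops behind the plate only when the plate is home at the end stop, otherwise it lands on the plate.
- clamp_out_hinge (a point): Middle of the hinge of clamp_out, at jig (52, 38, 37) mm; cheeks and axes as at clamp_in_hinge.
- clamp_out_bar (a point): Point on the grip-side face (upper face when shut) of clamp_out's bar, 45 mm from the hinge along the bar; -x runs outwards along the bar, z off that face. Bar 58 mm long from the hinge, 18 mm wide, 10 mm thick. At 38 to 58 mm from the hinge a toe hangs 18 mm below the bar's middle (4 mm off the channel floor when shut) and a pad stops 2 mm above the plate.
- mount: Loose aluminium plate 50 (x) x 76 (y) x 10 mm with an upright glass prism 24 x 24 x 26 mm bonded on its middle; about 140 g. Origin: centre of the plate's underside, axes as the jig's. Slides in the channel with 2 mm to spare each side; room behind its -y edge for closed fingers. Home: its origin at jig y = 78 mm.
- counter: Fixed grey exposure counter, a box 110 (x) x 100 (y) x 55 mm high, origin under its centre, with a white dial and a black pointer knob in the middle of its top. Stands left or right of the jig.
- pointer (a joint): Angle of the pointer knob, rad, growing clockwise seen from above; at 0, its zero stop, the bar lies along the counter's x axis and its white line points to -x, to the long black mark. Turn it anticlockwise to zero. Friction 0.03 N m, stays where left. Bar 12 mm wide, reaching 25 mm from the axis on the white-line side and 21 mm on the other, from 4 to 32 mm above the counter's top.
- pointer_axis (a point): On the knob's axis, 27 mm above the counter's top (82 mm above the table): height to grip the bar; axes as the counter's.
- supply: Bystander: fixed blue supply box 110 x 100 x 60 mm, origin under its centre; stands on the other side of the jig from the counter.
- beaker: Bystander: loose white beaker, 60 mm across, 75 mm high, origin under its centre. Leave alone.
- adhesive: Bystander: loose amber bottle, 40 mm across, 95 mm high, origin under its centre. Leave alone.
- slab: Bystander: loose glass slab lying flat, 60 x 110 x 12 mm, origin under its centre. Leave alone.
Things that resemble listed ones, but are neither listed nor needed, are in the scene too. What is shaped like the mount but green, pink or yellow is not meant.

How it is judged:
By the outcome, as a careful person would: the job done as asked, in the order asked, and still so for the second after the job is handed in, with the robot touching nothing.
It also fails if it takes over 70 s, if anything falls off the work surface, if the arm or the gripper's body presses on something with over 40 N, if the wrist force passes 120 N, or if a joint passes its speed limit or range.

## Robot

A 6-joint arm with a two-finger parallel gripper is mounted at the origin on the work surface. World frame = base frame: x ahead of the robot, y to its left, z up, the work surface at z = 0. Lengths are in m, angles in rad, forces in N, time in s.
With the tool pointing down it reaches from about 0.375 to 0.9 m from the base axis. Payload 3.1 kg.
Tool frame: the origin (TCP) lies at the very end of the fingers, on their centre line; the grasp point (between the pads) lies 19 mm behind it; z points along the fingers, y is the line along which they close (so a half turn about z gives the same grasp; the last joint's range is limited). The gripper opens to 85 mm and grips with 20 to 120 N. Pads are 22 mm wide; open, the fingers measure 114 mm over their backs; the gripper's body (76 mm by 85 mm) begins 54 mm behind the grasp point. The pads swing forward as they close: fully open they stand 13 mm farther back than shut.
Start: joints at [-1.306, 0.527, 1.433, -0, 1.181, -0.178], TCP at [0.268, -0.564, 0.209] pointing down, gripper open.
Joint ranges: [-3.08, 3.08], [-0.75, 2.2], [0.22, 2.44], [-1.43, 4.57], [0, 2.65], [-2.85, 2.85]. Speed limits (rad/s): [2.79, 2.79, 3.14, 3.14, 3.14, 3.14].

## Interface

Orientations are given as a unit quaternion [x, y, z, w].
In Python, from station import manip, vision gives the robot as it stands.
- The arm moves only by the tool drive_tool, never from a script. Its argument "deltas" is a list that holds one entry, the list of rows, each a list of 4 numbers: the shift along the tool's x, y, z in mm, then the turn about the tool's z in rad. A call has 1 to 5 rows; each row is the pose to reach, as a shift and turn from the pose commanded when the call began, along the tool's axes at that moment; what a row does not reach only later rows make up. A row lasts 1/12 s, in which the tool goes at most 41.7 mm and 7.16 degrees, less where a joint would pass 70% of its speed; a pose out of reach is approached as far as the arm can. A call with a gripper value outside its range is refused whole. "jaw" is the finger opening in mm, from 0 to 85.4, set as the call begins (left out, the last holds). The fingers move at their own pace and stop on an object; "force" is the grip in N (left out, the last holds). Time passes only in rows, so rows that repeat a pose let the fingers close. It gives the time, the measured TCP pose, the force, the opening and the grip force at its end, in the units of the state.
- manip.sense(): the state, without advancing time (a new reading comes with each control period).
- vision.snapshot(name): name is "side" or "top" or "wrist"; returns the picture (480x640x3 uint8, red, green, blue); there is no depth.
- vision.camera_model(name): a dict with "camera_matrix" (3x3 intrinsics, pixels), "rvec" (rotation vector, rad) and "tvec" (3), from world to camera coordinates, as OpenCV has them. Camera axes: x right, y down, z forward; pixel columns grow to the right and rows downward; lengths in m; the calibration is good to about 2 mm. A picture is of the moment at which its call begins: read the wrist's pose just before it. camera_model takes no time and is no camera call; for the wrist camera it gives the pose at the moment of the call.
- manip.sign_off(): hands the job in; it is judged then, once.
The state is a dict: "t": time; "q": joint angles; "qd": joint speeds; "tau": joint torques, N m; "tcp_pos": TCP position; "tool_rot": TCP orientation; "force": force on the tool from outside, world axes, zero at the start; "ft_torque": the same for the moment, N m; "finger_gap": opening from 0.0 (shut) to 1.0 (fully open); "gripper_force": force on a finger pad.
Only numpy, scipy, OpenCV 4.12 (cv2) and the standard library are available. Lean on these libraries where they do the work, as an engineer would, in place of code of your own. Each camera call takes 0.05 s, during which the arm holds its last target. There are 200 camera calls.

## Working session

There is one attempt and no reset: what is moved stays moved. The work goes in short steps, Python scripts to look and compute and a tool call to move; the robot and the scene stay as the last step left them, time stands still between calls to the robot, and variables do not carry over. Pictures are saved under pics/ and viewed, at most 10 in all, crops included, and the job is handed in when it is done.

Besides the shell and the picture viewer there is one more tool, called after "Call:" as name(argument=value, ...) on one line, values as JSON. drive_tool: Moves the arm, as the interface text tells. Its arguments: {"type":"object","properties":{"deltas":{"type":"array"},"jaw":{"type":"number"},"force":{"type":"number"}},"required":["deltas"]}

```bash
mkdir -p pics; python3 - <<'E'
from station import manip, vision
import cv2,numpy as np
for n in ("top","side"):
    cv2.imwrite(f"pics/{n}0.png",vision.snapshot(n)[:,:,::-1])
    m=vision.camera_model(n); R=cv2.Rodrigues(np.array(m["rvec"],float))[0]
    print(n,np.round(m["camera_matrix"],1).tolist(),np.round(-R.T@np.array(m["tvec"]).ravel(),3),np.round(R,2).tolist())
s=manip.sense();print(s["t"],s["tcp_pos"],s["tool_rot"])
E
```

```text
top [[456.6, 0.0, 320.1], [0.0, 456.6, 245.1], [0.0, 0.0, 1.0]] [0.404 0.009 0.933] [[-0.03, -1.0, -0.01], [-0.99, 0.03, -0.16], [0.16, 0.0, -0.99]]
side [[546.5, 0.0, 321.2], [0.0, 546.5, 234.3], [0.0, 0.0, 1.0]] [0.239 0.84  0.954] [[-0.95, -0.32, 0.0], [-0.23, 0.66, -0.71], [0.23, -0.68, -0.7]]
0.1 [ 0.26819358 -0.5637733   0.20792378] [ 9.75479269e-01  2.20089149e-01 -5.59215606e-05 -9.79188765e-04]
```

View pics/top0.png

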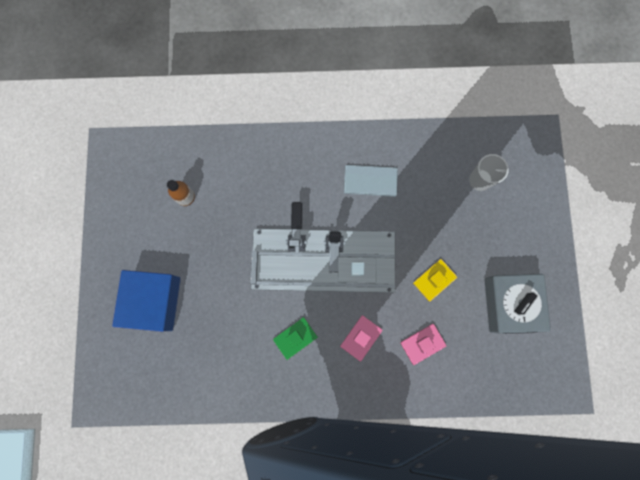

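View pics/side0.png

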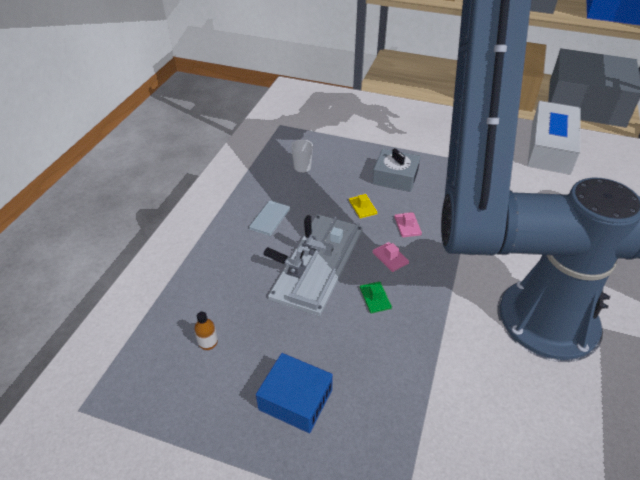

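The top view shows the jig at px (250–395, 227–292), with the end stop on the left (world +y) and the clamps at the top (world +x). The counter is at (518,303), the pointer knob is near (525,301), and the supply box is on the left. The side view agrees. Next I'll get a rough pose, then use the wrist camera.

```bash
cat > h.py <<'E'
from station import manip, vision
import cv2,numpy as np
from scipy.spatial.transform import Rotation as Ro
def cast(m,uv,z):
    K=np.array(m["camera_matrix"],float);R=cv2.Rodrigues(np.array(m["rvec"],float))[0];t=np.array(m["tvec"],float).ravel()
    uv=np.atleast_2d(uv).astype(float);d=np.c_[uv,np.ones(len(uv))]@np.linalg.inv(K).T@R
    c=-R.T@t
    return c+d*((z-c[2])/d[:,2])[:,None]
def proj(m,P):
    return cv2.projectPoints(np.atleast_2d(P).astype(float),np.array(m["rvec"],float),np.array(m["tvec"],float),np.array(m["camera_matrix"],float),None)[0][:,0]
def delta(target,yaw=None):
    "target tcp (m) -> tool-frame shift mm; yaw = wanted world yaw of tool x"
    s=manip.sense();R=Ro.from_quat(s["tool_rot"]).as_matrix()
    d=R.T@(np.array(target)-s["tcp_pos"])*1000
    y=np.arctan2(R[1,0],R[0,0]);out=list(np.round(d,1))
    if yaw is not None: out.append(round(float((y-yaw+np.pi/2)%np.pi-np.pi/2),3))
    return out,"yaw now",round(float(y),3)
E
python3 - <<'E'
from h import *
m=vision.camera_model("top")
print(cast(m,[[256,228],[394,231],[395,292],[251,289]],.015).round(3))
print("counter top",cast(m,[[487,277],[542,275],[549,331],[495,332]],.055).round(3), cast(m,[[523,302]],.06))
w=vision.camera_model("wrist");s=manip.sense();R=Ro.from_quat(s["tool_rot"]).as_matrix()
Rc=cv2.Rodrigues(np.array(w["rvec"],float))[0];c=-Rc.T@np.array(w["tvec"]).ravel()
print("cam in tool",(R.T@(c-s["tcp_pos"])).round(3),(Rc@R).round(2).tolist(),np.round(w["camera_matrix"],0).tolist(),R.round(2).tolist())
print(delta([.5,0,.33],0))
E
```

```text
[[ 0.594  0.143  0.015]
 [ 0.579 -0.139  0.015]
 [ 0.455 -0.135  0.015]
 [ 0.469  0.154  0.015]]
counter top [[ 0.477 -0.306  0.055]
 [ 0.478 -0.412  0.055]
 [ 0.372 -0.414  0.055]
 [ 0.373 -0.312  0.055]] [[ 0.42713463 -0.36837316  0.06      ]]
cam in tool [ 0.069 -0.001 -0.166] [[0.0, 1.0, -0.0], [-0.96, 0.0, -0.27], [-0.27, 0.0, 0.96]] [[339.0, 0.0, 309.0], [0.0, 339.0, 244.0], [0.0, 0.0, 1.0]] [[0.9, 0.43, -0.0], [0.43, -0.9, 0.0], [0.0, -0.0, -1.0]]
([np.float64(451.5), np.float64(-409.9), np.float64(-121.1), 0.444], 'yaw now', 0.444)
```

Call:
drive_tool(deltas=[[[30,-25,0,0],[60,-50,0,0],[92,-74,0,0],[124,-100,0,0],[156,-125,0,0]]], jaw=0)

```text
t: 0.52
tcp_pos: [0.3557, -0.3825, 0.2084]
tool_rot: [0.976, 0.22, -0.0, -0.001]
force: [1.3, -1.3, 0.2]
finger_gap: 0.3
gripper_force: 0.0
```

Call:
drive_tool(deltas=[[[32,-26,0,0],[64,-52,0,0],[96,-78,0,0],[128,-103,0,0],[160,-129,0,0]]])

```text
t: 0.93
tcp_pos: [0.445, -0.1974, 0.2087]
tool_rot: [0.976, 0.22, -0.0, -0.0]
force: [0.3, -1.0, -0.2]
finger_gap: -0.002
gripper_force: 0.0
```

Call:
drive_tool(deltas=[[[32,-26,0,0.11],[64,-52,0,0.22],[96,-78,0,0.33],[128,-103,0,0.44],[160,-129,0,0.494]]])

```text
t: 1.35
tcp_pos: [0.5279, -0.0254, 0.2086]
tool_rot: [1.0, -0.028, -0.0, 0.0]
force: [1.2, -0.6, 0.1]
finger_gap: 0.003
gripper_force: 0.0
```

```bash
python3 - <<'E'
from h import *
s=manip.sense();print(s["t"],s["tcp_pos"].round(4) if hasattr(s["tcp_pos"],'round') else s["tcp_pos"])
m=vision.camera_model("wrist");im=vision.snapshot("wrist")
cv2.imwrite("pics/w1.png",im[:,:,::-1]);import pickle;pickle.dump(m,open("w1.pkl","wb"))
print(delta([.54,0,.2],-.05))
E
```

```text
1.35 [ 0.5279 -0.0254  0.2086]
([np.float64(8.0), np.float64(-18.7), np.float64(9.0), -0.003], 'yaw now', -0.053)
```

View pics/w1.png

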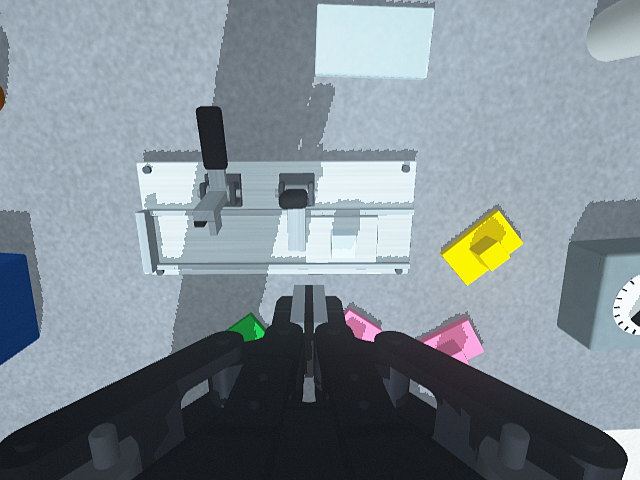

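The wrist view shows the base corners at about TL (137,163), TR (414,162), BR (410,274) and BL (143,274). The clamp_out grip lies open at (211,137), and the clamp_in grip is upright at (293,197). The prism is at (345,235) in the channel.

```bash
cat > fit.py <<'E'
from h import *
def fit(im,m,guess):
    g=cv2.cvtColor(im,cv2.COLOR_RGB2GRAY)
    J=np.array([[82,128],[82,-162],[-42,-162],[-42,128]])/1000.
    c=cv2.cornerSubPix(g,np.array(guess,np.float32).reshape(-1,1,2),(5,5),(-1,-1),(3,30,.01))[:,0]
    P=cast(m,c,.015)[:,:2]
    A,B=J-J.mean(0),P-P.mean(0)
    y=np.arctan2((A[:,0]*B[:,1]-A[:,1]*B[:,0]).sum(),(A*B).sum())
    R=np.array([[np.cos(y),-np.sin(y)],[np.sin(y),np.cos(y)]]);o=P.mean(0)-R@J.mean(0)
    return c,y,o,(P-(J@R.T+o))*1000,R
E
python3 - <<'E'
from fit import *
import pickle
m=pickle.load(open("w1.pkl","rb"));im=cv2.imread("pics/w1.png")[:,:,::-1].copy()
c,y,o,e,R=fit(im,m,[[137,163],[415,162],[411,274],[150,274]])
print(c.round(1),"yaw",y,"o",o,"res",e.round(1))
W=lambda j:np.r_[R@np.array(j[:2])/1000+o,j[2]/1000]
for j in [(52,-38,117),(82,128,15),(82,-162,15),(-42,-162,15),(-42,128,15),(0,116,35),(-33,116,35),(0,-38,51),(-12,-26,51)]: print(j,W(j).round(3),proj(m,W(j)).round(0))
v=cv2.resize(im[140:300,110:430],None,fx=2.5,fy=2.5,interpolation=cv2.INTER_CUBIC)
cv2.imwrite("pics/w1c.png",v[:,:,::-1])
E
```

```text
[[137.  163. ]
 [415.  162. ]
 [411.  274. ]
 [154.4 271.2]] yaw -0.052758775807006934 o [0.50583523 0.0244529 ] res [[-1.9  0.4]
 [-1.3  4.2]
 [-0.4 -1.5]
 [ 3.7 -3.1]]
(52, -38, 117) [ 0.556 -0.016  0.117] [[295. 206.]]
(82, 128, 15) [0.594 0.148 0.015] [[137. 161.]]
(82, -162, 15) [ 0.579 -0.142  0.015] [[419. 160.]]
(-42, -162, 15) [ 0.455 -0.135  0.015] [[410. 274.]]
(-42, 128, 15) [0.471 0.154 0.015] [[152. 274.]]
(0, 116, 35) [0.512 0.14  0.035] [[150. 243.]]
(-33, 116, 35) [0.479 0.142 0.035] [[154. 273.]]
(0, -38, 51) [ 0.504 -0.013  0.051] [[298. 247.]]
(-12, -26, 51) [ 0.492 -0.001  0.051] [[287. 259.]]
```

View pics/w1c.png

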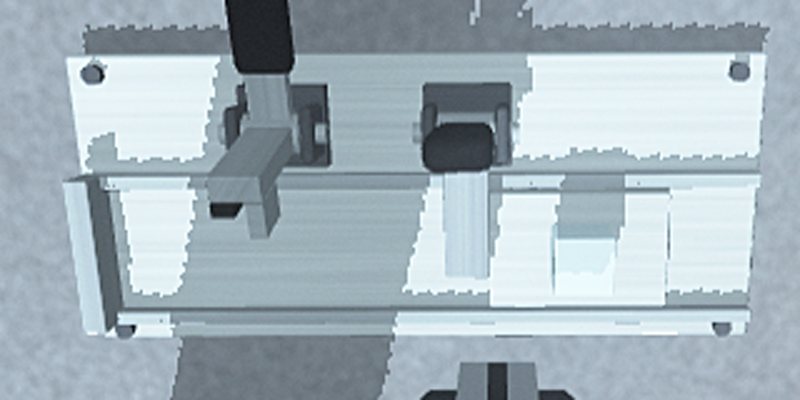

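The enlarged view gives TR at about (418,161), BR at (409,274) and BL hidden behind the stop. The plate spans px x 306–378 in the full image. I'll refit with the corners picked by hand.

```bash
python3 - <<'E'
from h import *
import pickle
m=pickle.load(open("w1.pkl","rb"))
J=np.array([[82,128],[82,-162],[-42,-162],[-42,128]])/1000.
px=np.array([[137,162.8],[417.5,161],[409.5,274],[150.5,273.8]])
P=cast(m,px,.015)[:,:2];A,B=J-J.mean(0),P-P.mean(0)
y=np.arctan2((A[:,0]*B[:,1]-A[:,1]*B[:,0]).sum(),(A*B).sum())
R=np.array([[np.cos(y),-np.sin(y)],[np.sin(y),np.cos(y)]]);o=P.mean(0)-R@J.mean(0)
print("yaw",y,o,((P-(J@R.T+o))*1000).round(1))
pickle.dump((R,o,y),open("jig.pkl","wb"))
jig=lambda uv,z:((cast(m,uv,z)[:,:2]-o)@R*1000).round(1)
print("plate edge",jig([[378,230],[377,260]],.025),"prism top",jig([[331,234],[356,235]],.051))
print("rails inner near",jig([[300,263]],.023), "stop",jig([[146,212],[155,270]],.035))
print("grip top",jig([[293,197]],.117))
W=lambda j:list((np.r_[R@np.array(j[:2])/1000+o,j[2]/1000]).round(4))
for j in [(10,-38,150),(30,-38,105)]: print(j,W(j),delta(W(j),y))
E
```

```text
yaw -0.05261424337941819 [0.50539886 0.02546442] [[-1.3 -0.6]
 [-0.   0.6]
 [ 0.1 -0.8]
 [ 1.2  0.9]]
plate edge [[  11.5 -122.5]
 [ -21.9 -123.2]] prism top [[ 13.7 -71.1]
 [ 12.6 -95.7]]
rails inner near [[-25.7 -39.7]] stop [[ 33.1 115.1]
 [-29.1 113.7]]
grip top [[ 59.  -37.3]]
(10, -38, 150) [np.float64(0.5134), np.float64(-0.013), np.float64(0.15)] ([np.float64(-18.0), np.float64(-4.1), np.float64(58.8), -0.0], 'yaw now', -0.053)
(30, -38, 105) [np.float64(0.5334), np.float64(-0.0141), np.float64(0.105)] ([np.float64(1.9), np.float64(-3.8), np.float64(103.9), -0.0], 'yaw now', -0.053)
```

Call:
drive_tool(deltas=[[[-8,-4,30,0],[-8,-4,65,0],[-8,-4,95,0],[-8,-4,108,0],[-8,-4,108,0]]])

```text
t: 1.82
tcp_pos: [0.5169, -0.0218, 0.0974]
tool_rot: [1.0, -0.025, -0.004, -0.001]
force: [-0.2, 0.8, -0.1]
finger_gap: 0.0
gripper_force: 0.0
```

```bash
cat >> h.py <<'E'
import pickle
Rj,oj,yj=pickle.load(open("jig.pkl","rb"))
W=lambda j:np.r_[Rj@np.array(j[:2])/1000+oj,j[2]/1000]
def st():
    s=manip.sense();p=np.array(s["tcp_pos"]);print("t",round(s["t"],2),"jig",((p[:2]-oj)@Rj*1000).round(1),"z",round(p[2]*1000,1),"F",np.round(s["force"],1),"gap",round(s["finger_gap"],3))
E
python3 -c "
from h import *
st();print(delta(W([20,-38,100]),yj))"
```

```text
t 1.82 jig [ 14.  -46.6] z 97.4 F [-0.2  0.8 -0.1] gap 0.0
([np.float64(6.0), np.float64(-8.6), np.float64(-2.6), 0.003], 'yaw now', -0.05)
```

Call:
drive_tool(deltas=[[[3,-4,0,0],[3,-4,0,0]]])

```text
t: 1.98
tcp_pos: [0.5247, -0.0187, 0.1017]
tool_rot: [1.0, -0.025, 0.001, 0.0]
force: [-0.7, 0.5, -0.3]
finger_gap: -0.003
gripper_force: 0.0
```

```bash
python3 -c "
from h import *
st();print(delta(W([20,-38,100]),yj))"
```

```text
t 1.98 jig [ 21.6 -43.1] z 101.7 F [-0.7  0.5 -0.3] gap -0.003
([np.float64(-1.5), np.float64(-5.1), np.float64(1.7), 0.002], 'yaw now', -0.05)
```

Call:
drive_tool(deltas=[[[13,-5,0,0],[26,-5,1,0],[36,-5,3,0],[46,-5,6,0],[54,-5,11,0]]])

```text
t: 2.4
tcp_pos: [0.5794, -0.0168, 0.0909]
tool_rot: [1.0, -0.025, 0.002, 0.0]
force: [-0.8, -0.4, -0.7]
finger_gap: 0.004
gripper_force: 0.0
```

Call:
drive_tool(deltas=[[[8,0,6,0],[15,0,13,0],[20,0,19,0],[25,0,27,0],[27,0,33,0]]])

```text
t: 2.82
tcp_pos: [0.6046, -0.0178, 0.0555]
tool_rot: [1.0, -0.025, -0.0, -0.0]
force: [-0.7, 0.0, -1.0]
finger_gap: -0.002
gripper_force: 0.0
```

```bash
python3 -c "
from h import *
st();print(delta(W([106,-38,44]),yj))"
```

```text
t 2.82 jig [101.3 -38. ] z 55.5 F [-0.7  0.  -1. ] gap -0.002
([np.float64(4.7), np.float64(0.0), np.float64(11.5), 0.002], 'yaw now', -0.05)
```

Call:
drive_tool(deltas=[[[3,0,5,0],[5,0,9,0],[5,0,12,0],[5,0,14,0],[5,0,14,0]]])

```text
t: 3.23
tcp_pos: [0.6088, -0.0179, 0.0424]
tool_rot: [1.0, -0.025, -0.0, -0.0]
force: [-0.6, 0.4, 0.4]
finger_gap: -0.003
gripper_force: 0.0
```

```bash
python3 -c "
from h import *
st()
m=vision.camera_model('side');im=vision.snapshot('side')
u=proj(m,W([30,0,40]))[0].astype(int);x,y=u
c=im[y-60:y+60,x-80:x+80]
m2=vision.camera_model('top');im2=vision.snapshot('top')
x,y=proj(m2,W([30,0,40]))[0].astype(int);d=im2[y-60:y+60,x-80:x+80]
cv2.imwrite('pics/c2.png',cv2.resize(np.hstack([c,d]),None,fx=2.5,fy=2.5,interpolation=2)[:,:,::-1])"
```

```text
t 3.23 jig [105.5 -37.9] z 42.4 F [-0.6  0.4  0.4] gap -0.003
```

View pics/c2.png

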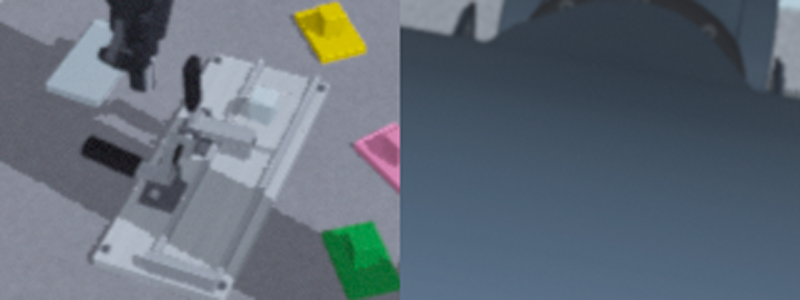

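The side view shows clamp_in still upright, with the gripper out past it towards +x. The push missed the grip. I'll check the geometry.

```bash
python3 -c "
from h import *
s=manip.sense()
m=vision.camera_model('side');im=vision.snapshot('side')
x0,y0=proj(m,W([30,0,40]))[0].astype(int)
for n,p in [('tcp',s['tcp_pos']),('griptop in',W([52,-38,117])),('gripbot in',W([52,-38,61])),('barend in',W([-6,-38,42])),('c1',W([82,128,15])),('c2',W([82,-162,15])),('c3',W([-42,-162,15])),('c4',W([-42,128,15])),('gripend out',W([132,38,37]))]:
  print(n,((proj(m,p)[0]-[x0-80,y0-60])*2.5).round(0))
print(s['tool_rot'],s['q'])
cv2.imwrite('pics/c3.png',cv2.resize(im[y0-110:y0+40,x0-120:x0+80],None,fx=4,fy=4,interpolation=2)[:,:,::-1])"
```

```text
tcp [143. 102.]
griptop in [194.  59.]
gripbot in [195. 103.]
barend in [253. 134.]
c1 [ 92. 254.]
c2 [215.  49.]
c3 [330.  80.]
c4 [222. 295.]
gripend out [ 84. 152.]
[ 9.99685132e-01 -2.50925704e-02  1.05395270e-05  4.69152773e-06] [-2.12638556e-01  7.27977266e-01  1.59517582e+00 -7.24376947e-06
  8.18417110e-01  1.40835313e+00]
```

View pics/c3.png

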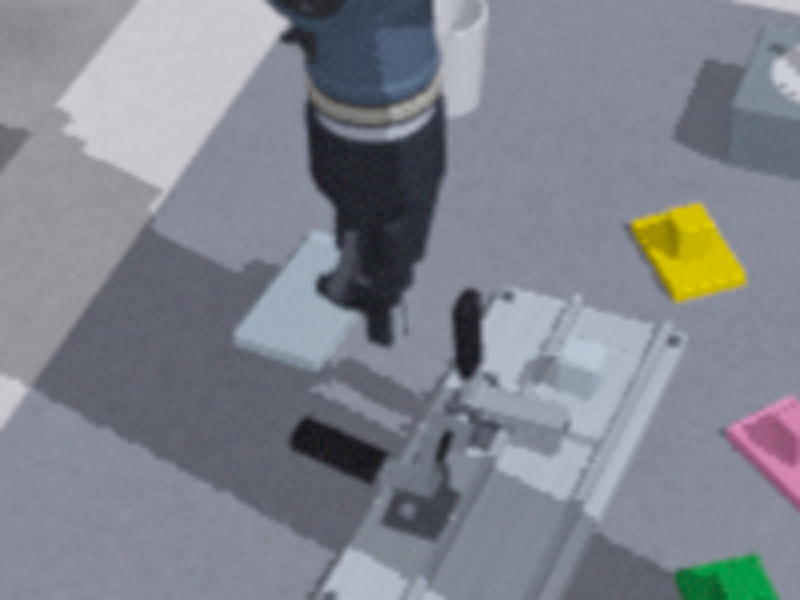

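The grip is where I predicted, but the fingers left it untouched, so their tip may be a little higher than reported. I'll go back and push lower, checking the result as I go.

Call:
drive_tool(deltas=[[[0,0,-40,0],[0,0,-80,0],[0,0,-110,0],[-30,0,-115,0],[-65,0,-115,0]]])

```text
t: 3.8
tcp_pos: [0.5487, -0.0158, 0.1616]
tool_rot: [1.0, -0.025, 0.006, 0.001]
force: [-1.3, 0.1, 0.7]
finger_gap: -0.002
gripper_force: 0.0
```

Call:
drive_tool(deltas=[[[-25,0,0,0],[-25,0,35,0],[-25,0,70,0],[-25,0,80,0],[-25,0,80,0]]])

```text
t: 4.22
tcp_pos: [0.5174, -0.0131, 0.0759]
tool_rot: [1.0, -0.025, -0.003, -0.001]
force: [0.0, -0.6, 0.1]
finger_gap: 0.0
gripper_force: 0.0
```

```bash
python3 -c "
from h import *
st()
m=vision.camera_model('side');im=vision.snapshot('side')
w=vision.snapshot('wrist')
x0,y0=proj(m,manip.sense()['tcp_pos'])[0].round().astype(int);print(x0,y0)
a=cv2.resize(im[y0-75:y0+45,x0-80:x0+80],(800,600),interpolation=2)[:,:400+0]
a=cv2.resize(im[y0-60:y0+40,x0-50:x0+50],(400,400),interpolation=2)
b=w[100:420,160:480];b=cv2.resize(b,(400,400))
cv2.circle(a,(200,240),3,(255,0,0),-1)
cv2.imwrite('pics/c4.png',np.hstack([a,b])[:,:,::-1])"
```

```text
t 4.22 jig [ 14.  -37.8] z 75.9 F [ 0.  -0.6  0.1] gap 0.0
323 233
```

View pics/c4.png

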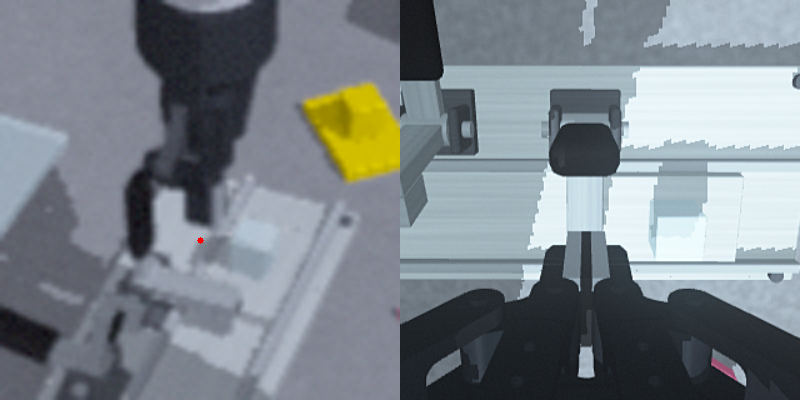

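The side view shows the tip level with the dot, with the pale pads blending into the background. The wrist view shows the fingers squarely facing the upright grip. I'll push in small steps and watch the force.

Call:
drive_tool(deltas=[[[8,0,0,0],[16,0,0,0],[22,0,0,0],[28,0,0,0],[32,0,0,0]]])

```text
t: 4.73
tcp_pos: [0.5522, -0.0152, 0.0785]
tool_rot: [1.0, -0.025, 0.0, 0.0]
force: [-2.8, -0.1, 2.0]
finger_gap: 0.002
gripper_force: 1.4
```

```bash
python3 -c "
from h import *
st()
w=vision.snapshot('wrist');w=vision.snapshot('wrist');st()
g=cv2.cvtColor(w,cv2.COLOR_RGB2GRAY);a=(g[150:285,250:345]<60).astype(np.uint8)
n,l,s,c=cv2.connectedComponentsWithStats(a);print(s[1:],c[1:])
w0=cv2.imread('pics/c4.png')[:,400:]
"
```

```text
t 4.73 jig [ 48.9 -38.2] z 78.5 F [-2.8 -0.1  2. ] gap 0.002
t 4.83 jig [ 49.4 -38.2] z 78.2 F [ 0.4 -0.5 -0.5] gap 0.002
[[  32   73   43    1   43]
 [  81   73    2    1    2]
 [  31   93    1    1    1]
 [  38   94    2    6    8]
 [  84   94    1    1    1]
 [  30   96    1    4    4]
 [  76   99    1    1    1]
 [  31  101   53   34 1583]] [[ 53.          73.        ]
 [ 81.5         73.        ]
 [ 31.          93.        ]
 [ 38.75        96.875     ]
 [ 84.          94.        ]
 [ 30.          97.5       ]
 [ 76.          99.        ]
 [ 56.72015161 118.66392925]]
```

Call:
drive_tool(deltas=[[[8,0,3,0],[14,0,7,0],[20,0,12,0],[25,0,18,0],[28,0,22,0]]])

```text
t: 5.25
tcp_pos: [0.581, -0.0168, 0.0552]
tool_rot: [1.0, -0.025, 0.001, 0.0]
force: [-0.0, 0.0, 4.5]
finger_gap: -0.001
gripper_force: 1.6
```

```bash
python3 -c "
from h import *
st()
m=vision.camera_model('side');im=vision.snapshot('side')
th=np.arange(0,95,10)
for t in th:
  a=np.radians(t);rs=np.linspace(45,76,12);pts=[W([52+r*np.sin(a),-38,37+r*np.cos(a)]) for r in rs]
  u=proj(m,pts).round().astype(int);print(t,np.median(im[u[:,1],u[:,0]].astype(int).sum(1)/3))
x,y=proj(m,W([52,-38,60]))[0].astype(int)
cv2.imwrite('pics/c5.png',cv2.resize(im[y-75:y+60,x-90:x+90],(800,600),interpolation=2)[:,:,::-1])
"
```

```text
t 5.25 jig [ 77.7 -38.2] z 55.2 F [-0.   0.   4.5] gap -0.001
0 137.33333333333334
10 142.83333333333331
20 123.0
30 42.666666666666664
40 41.833333333333336
50 33.0
60 37.0
70 141.66666666666666
80 142.66666666666666
90 142.0
```

View pics/c5.png

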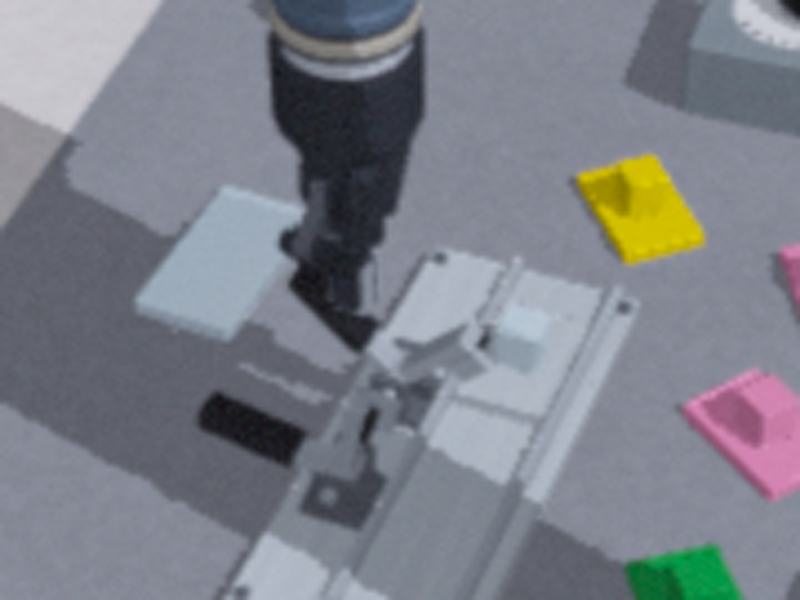

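The lever now follows, with the grip at about 60°. Continuing.

Call:
drive_tool(deltas=[[[4,0,4,0],[8,0,8,0],[12,0,11,0],[14,0,13,0],[14,0,14,0]]])

```text
t: 5.72
tcp_pos: [0.5926, -0.017, 0.0409]
tool_rot: [1.0, -0.025, -0.001, -0.0]
force: [-2.7, -0.2, 1.8]
finger_gap: -0.002
gripper_force: 1.2
```

```bash
cat >> h.py <<'E'
def grip(yj_,lo=45,hi=76):
    m=vision.camera_model('side');im=vision.snapshot('side').astype(int).sum(2)/3;out=[]
    for t in range(-5,100,5):
        a=np.radians(t);u=proj(m,[W([52+r*np.sin(a),yj_,37+r*np.cos(a)]) for r in np.linspace(lo,hi,12)]).round().astype(int)
        out.append((t,int(np.median(im[u[:,1],u[:,0]]))))
    print("grip",[o for o in out if o[1]<70])
E
python3 -c "
from h import *
st();grip(-38);grip(38)"
```

```text
t 5.72 jig [ 89.3 -37.8] z 40.9 F [-2.7 -0.2  1.8] gap -0.002
grip [(40, 39), (45, 36), (50, 43), (55, 46), (60, 40), (65, 37), (70, 28), (75, 35), (80, 43)]
grip [(65, 65), (70, 30), (75, 25), (80, 28), (85, 28), (90, 31), (95, 37)]
```

Call:
drive_tool(deltas=[[[4,0,2,0],[6,0,4,0],[8,0,5,0],[8,0,6,0],[8,0,6,0]]])

```text
t: 6.23
tcp_pos: [0.6021, -0.0176, 0.0358]
tool_rot: [1.0, -0.025, 0.001, 0.0]
force: [-1.1, 0.8, 0.2]
finger_gap: 0.004
gripper_force: 0.3
```

```bash
python3 -c "
from h import *
st();grip(-38);grip(38)"
```

```text
t 6.23 jig [ 98.8 -37.9] z 35.8 F [-1.1  0.8  0.2] gap 0.004
grip [(50, 63), (55, 42), (60, 50), (65, 62), (70, 42), (75, 45), (80, 41), (85, 37), (90, 45)]
grip [(65, 64), (70, 30), (75, 27), (80, 28), (85, 27), (90, 31), (95, 35)]
```

Call:
drive_tool(deltas=[[[2,0,2,0],[4,0,4,0],[4,0,5,0],[4,0,5,0]]])

```text
t: 6.67
tcp_pos: [0.6056, -0.0178, 0.0306]
tool_rot: [1.0, -0.025, 0.0, -0.0]
force: [0.1, 0.7, 0.2]
finger_gap: -0.001
gripper_force: 0.2
```

```bash
python3 -c "
from h import *
st();grip(-38);st()"
```

```text
t 6.67 jig [102.3 -38. ] z 30.6 F [0.1 0.7 0.2] gap -0.001
grip [(60, 47), (65, 51), (70, 63), (75, 44), (80, 45), (85, 47), (90, 35), (95, 39)]
t 6.72 jig [102.5 -38. ] z 30.6 F [-0.7 -0.3 -0.4] gap -0.002
```

Call:
drive_tool(deltas=[[[0,0,-35,0],[0,0,-75,0],[0,0,-110,0],[-20,0,-130,0],[-40,0,-130,0]]])

```text
t: 7.13
tcp_pos: [0.5705, -0.0169, 0.1663]
tool_rot: [1.0, -0.025, 0.007, 0.001]
force: [-0.0, -0.9, -0.2]
finger_gap: -0.001
gripper_force: 0.0
```

```bash
python3 -c "
from h import *
st();grip(-38);grip(38)
a=vision.snapshot('side');m=vision.camera_model('side')
mw=vision.camera_model('wrist');w=vision.snapshot('wrist');st()
x,y=proj(m,W([80,0,40]))[0].astype(int)
A=cv2.resize(a[y-50:y+50,x-50:x+50],(400,400),interpolation=2)
for yy in (-38,38):
  print(proj(mw,[W([52,yy,37]),W([132,yy,43]),W([76,yy,43]),W([52,yy,95])]).round(0).tolist())
B=cv2.resize(w,(533,400));cv2.imwrite('pics/c6.png',np.hstack([A,B[:,60:460]])[:,:,::-1])"
```

```text
t 7.13 jig [ 67.2 -38.9] z 166.3 F [-0.  -0.9 -0.2] gap -0.001
grip [(75, 38), (80, 33), (85, 25), (90, 27), (95, 35)]
grip [(65, 61), (70, 27), (75, 24), (80, 26), (85, 28), (90, 29), (95, 35)]
t 7.33 jig [ 62.6 -38.1] z 161.1 F [0.4 0.4 0.5] gap -0.001
[[309.0, 241.0], [310.0, 147.0], [309.0, 216.0], [310.0, 262.0]]
[[224.0, 241.0], [215.0, 147.0], [220.0, 216.0], [204.0, 262.0]]
```

View pics/c6.png

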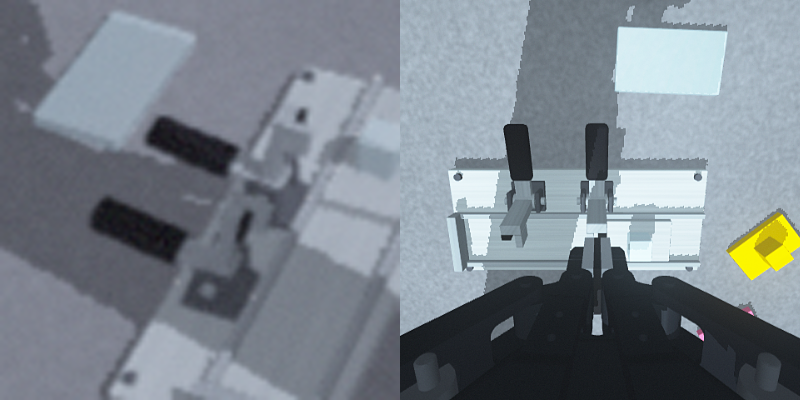

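The side and wrist views show both grips now lying almost parallel towards +x. I'll check the remaining angle numerically.

```bash
cat > ang.py <<'E'
from h import *
def ang():
  for cam in ("side","wrist"):
    m=vision.camera_model(cam);im=cv2.cvtColor(vision.snapshot(cam),cv2.COLOR_RGB2GRAY)
    n,l,s,c=cv2.connectedComponentsWithStats((im<65).astype(np.uint8),connectivity=4)
    for y in (-38,38):
        u=proj(m,W([115,y,37]))[0].round().astype(int);k=l[u[1],u[0]]
        if k==0: print(cam,y,"none");continue
        P=np.argwhere(l==k)[:,::-1].astype(float);d=np.linalg.svd(P-P.mean(0),full_matrices=False)[2][0]
        def pr(a): return proj(m,[W([52+r*np.sin(a),y,37+r*np.cos(a)]) for r in (24,52,80)])
        print(cam,y,len(P),P.mean(0).round(1),"dir",round(float(np.degrees(np.arctan2(d[1],d[0]))%180),1),
          [(t,pr(np.radians(t))[1].round(1).tolist(),round(float(np.degrees(np.arctan2(*(pr(np.radians(t))[2]-pr(np.radians(t))[0])[::-1]))%180),1)) for t in (75,82,89)])
E
python3 -c "
from ang import *
ang();st()"
```

```text
side -38 174 [288.5 234.2] dir 23.4 [(75, [289.5, 231.9], 26.1), (82, [289.1, 233.6], 21.5), (89, [289.1, 235.4], 16.7)]
side 38 215 [275. 255.] dir 23.5 [(75, [275.9, 253.4], 26.3), (82, [275.6, 255.1], 21.9), (89, [275.5, 257.0], 17.4)]
wrist -38 1792 [307.6 182.8] dir 89.9 [(75, [309.3, 187.6], 90.3), (82, [309.3, 185.2], 90.2), (89, [309.3, 183.8], 90.2)]
wrist 38 1893 [213.6 183.9] dir 81.7 [(75, [215.0, 187.3], 81.8), (82, [216.9, 184.9], 83.9), (89, [218.8, 183.6], 85.9)]
t 7.43 jig [ 63.1 -38.2] z 160.4 F [0.2 0.6 0.4] gap -0.002
```

Call:
drive_tool(deltas=[[[35,0,25,0],[44,0,60,0],[44,0,95,0],[44,0,120,0],[44,0,126,0]]])

```text
t: 7.85
tcp_pos: [0.607, -0.0175, 0.0293]
tool_rot: [1.0, -0.025, -0.004, -0.001]
force: [-1.0, 0.1, 2.3]
finger_gap: -0.0
gripper_force: 1.0
```

Call:
drive_tool(deltas=[[[0,0,3,0],[0,0,6,0],[0,0,8,0]]])

```text
t: 8.1
tcp_pos: [0.61, -0.0181, 0.0278]
tool_rot: [1.0, -0.025, 0.001, 0.0]
force: [-2.7, -0.3, 2.3]
finger_gap: -0.003
gripper_force: 1.0
```

```bash
python3 -c "
from h import *
st()"
```

```text
t 8.1 jig [106.7 -38. ] z 27.8 F [-2.7 -0.3  2.3] gap -0.003
```

Call:
drive_tool(deltas=[[[0,0,2,0],[0,0,4,0],[0,0,4,0]]])

```text
t: 8.35
tcp_pos: [0.6106, -0.0181, 0.024]
tool_rot: [1.0, -0.025, 0.002, 0.0]
force: [-0.6, -0.1, 2.9]
finger_gap: -0.001
gripper_force: 0.9
```

```bash
python3 -c "
from ang import *
st();ang();st()"
```

```text
t 8.35 jig [107.3 -38. ] z 24.0 F [-0.6 -0.1  2.9] gap -0.001
side -38 1154 [285.6 205.5] dir 86.2 [(75, [289.5, 231.9], 26.1), (82, [289.1, 233.6], 21.5), (89, [289.1, 235.4], 16.7)]
side 38 211 [275.1 255. ] dir 24.3 [(75, [275.9, 253.4], 26.3), (82, [275.6, 255.1], 21.9), (89, [275.5, 257.0], 17.4)]
wrist -38 74471 [295.1 404.1] dir 3.9 [(75, [310.5, 318.1], 90.5), (82, [310.4, 309.4], 90.4), (89, [310.3, 302.6], 90.3)]
wrist 38 74471 [295.1 404.1] dir 3.9 [(75, [142.7, 317.8], 72.0), (82, [148.6, 309.1], 77.7), (89, [154.3, 302.3], 82.2)]
t 8.45 jig [107.4 -38. ] z 23.9 F [-0.3  0.2  2.7] gap -0.002
```

```bash
python3 -c "
from h import *
m=vision.camera_model('side');im=cv2.cvtColor(vision.snapshot('side'),cv2.COLOR_RGB2GRAY)
u=proj(m,W([115,-38,37]))[0].round().astype(int);print(u, 'tcp',proj(m,manip.sense()['tcp_pos'])[0].round(1),'end89',proj(m,[W([132,-38,37]),W([76,-38,37])]).round(1).tolist())
print(im[u[1]-26:u[1]+14:1,u[0]-24:u[0]+22:2])
" | sed 's/  */ /g'
```

```text
[285 235] tcp [288. 239.3] end89 [[278.4, 232.7], [299.8, 238.8]]
[[132 167 170 170 170 170 163 62 66 71 46 37 30 37 42 50 43 44
 97 139 140 141 140]
 [135 170 168 171 171 171 170 82 76 65 39 36 34 41 38 43 49 41
 104 140 139 141 140]
 [151 170 170 170 171 172 170 119 76 71 42 36 35 37 42 48 47 46
 109 143 138 141 140]
 [167 171 170 170 169 171 171 151 79 73 41 29 32 39 42 45 44 50
 118 142 140 142 141]
 [171 169 170 170 171 171 170 149 79 71 36 32 32 36 43 48 48 61
 126 139 142 143 143]
 [169 171 171 169 170 171 170 129 79 67 37 35 32 37 40 45 54 93
 139 140 140 143 142]
 [170 169 169 169 169 170 167 109 75 69 35 30 33 37 43 46 70 137
 141 141 142 142 143]
 [170 169 169 171 170 167 155 95 76 64 43 32 35 38 41 50 72 143
 143 141 138 143 140]
 [170 170 171 170 169 149 126 80 72 60 48 35 41 41 43 46 74 141
 142 141 141 142 140]
 [171 169 170 172 166 92 64 78 77 62 54 44 33 39 42 46 77 141
 144 144 140 141 143]
 [168 170 171 171 159 54 53 75 71 55 68 54 32 36 41 45 89 142
 142 142 141 141 141]
 [171 171 172 170 150 43 61 76 64 42 55 55 30 37 43 54 107 143
 143 141 144 142 141]
 [168 170
[... 1756 characters left out ...]
98 101 103 103 102 102 101 101 98 98 96 86 62 46 39
 60 143 157 133 121]
 [103 99 104 105 100 103 99 100 102 101 100 98 99 100 100 95 78 50
 69 125 134 148 119]
 [101 99 103 101 100 98 100 101 101 100 101 101 98 99 101 102 99 87
 90 119 125 108 110]
 [102 102 101 102 101 99 100 98 101 98 98 101 99 99 98 100 101 101
 103 127 122 91 98]
 [102 98 101 101 101 101 100 102 101 104 111 103 103 100 98 102 99 101
 106 128 122 77 85]
 [100 100 101 93 93 99 98 101 102 113 130 117 115 103 107 102 100 100
 111 114 115 90 109]
 [102 104 98 61 76 95 99 101 99 103 115 134 137 115 128 113 107 100
 116 119 117 117 140]
 [102 102 84 30 45 79 93 100 100 102 101 108 133 137 136 129 121 109
 132 119 118 116 127]]
```

Call:
drive_tool(deltas=[[[0,0,-35,0],[0,0,-75,0],[0,0,-110,0],[-30,0,-130,0],[-60,0,-130,0]]])

```text
t: 8.92
tcp_pos: [0.5541, -0.0163, 0.158]
tool_rot: [1.0, -0.025, 0.007, 0.002]
force: [0.5, -0.1, -0.8]
finger_gap: 0.002
gripper_force: 0.0
```

Call:
drive_tool(deltas=[[[0,0,0,0],[0,0,0,0]]])

```text
t: 9.08
tcp_pos: [0.5477, -0.0147, 0.1533]
tool_rot: [1.0, -0.025, -0.0, 0.0]
force: [0.5, -0.4, 0.7]
finger_gap: -0.0
gripper_force: 0.0
```

```bash
python3 -c "
from ang import *
st();ang()
m=vision.camera_model('wrist');w=vision.snapshot('wrist');g=cv2.cvtColor(w,cv2.COLOR_RGB2GRAY)
np.save('w7.npy',w);pickle.dump(m,open('w7.pkl','wb'))
print(proj(m,manip.sense()['tcp_pos']).round(1))
print('tip col',g[255:330:3,290:332:3])"
```

```text
t 9.08 jig [ 44.3 -37.9] z 153.3 F [ 0.5 -0.4  0.7] gap -0.0
side -38 174 [288.1 235.9] dir 17.3 [(75, [289.5, 231.9], 26.1), (82, [289.1, 233.6], 21.5), (89, [289.1, 235.4], 16.7)]
side 38 218 [274.9 254.9] dir 23.1 [(75, [275.9, 253.4], 26.3), (82, [275.6, 255.1], 21.9), (89, [275.5, 257.0], 17.4)]
wrist -38 1928 [307.5 161.2] dir 89.6 [(75, [309.3, 166.5], 90.3), (82, [309.3, 164.5], 90.2), (89, [309.3, 163.5], 90.2)]
wrist 38 2121 [209.4 162.5] dir 81.4 [(75, [210.9, 166.2], 81.7), (82, [212.9, 164.2], 83.8), (89, [215.0, 163.2], 85.8)]
[[310.2 284.5]]
tip col [[237 241 226 223 218 224 224 228 229 231 163 244 243 243]
 [240 240 225 225 232 241 255  67  69  66  94 241 241 241]
 [240 240 223 224 228 242 255  65  67  71  93 242 243 241]
 [237 238 223 224 230 239 243 253 253 199 252 242 241 242]
 [238 239 224 223 230 240 238 238 240 183 239 237 238 238]
 [238 238 227 229 226 239 239 239 238 190 242 240 241 240]
 [238 239 221 220 217 239 238 239 238 190 241 241 241 241]
 [238 238 238 238 238 238 238 239 239 192 242 242 241 242]
 [240 239 240 239 240 240 240 239 241 202 241 241 241 241
[... 246 characters left out ...]
3 127 128 128  42  56  56 132 130 132 130 251 247]
 [ 41 133 130 127 128  44  57  54 130 129 127 131  47  53]
 [ 52 131 129 128 127  39  55  53 131 129 129 129  53  58]
 [ 52 130 127 128 131  42  53  52 133 126 129 126  51  58]
 [ 46 126 124 125 126  45  53  53 131 127 131 129  87  59]
 [ 41 124 123 127 126  44  51  55 133 127 126 128 111  55]
 [ 40 127 122 125 123  42  49  51 133 127 127 124 138  56]
 [ 60 125 122 123 126  40  50  47 136 126 125 125 137  55]
 [105 122 124 122 124  39  48  45 133 126 124 124 132  50]
 [124 132 122 122 125  40  47  45 132 122 124 129 122  51]
 [ 46  41  30 157 162  43  50  52 176 168  81  45  53  48]
 [ 43  45  45  40 154  44  53  52 180  37  47  48  50  50]]
```

The last press moved the lever from about 80° to 88°. The effective fingertip is therefore about 20 mm above the reported TCP when the jaw is shut, which explains the first miss. One more press should confirm it's at the stop.

Call:
drive_tool(deltas=[[[30,0,15,0],[60,0,40,0],[63,0,78,0],[63,0,108,0],[63,0,122,0]]])

```text
t: 9.65
tcp_pos: [0.6112, -0.0179, 0.0257]
tool_rot: [1.0, -0.025, -0.003, -0.001]
force: [-0.8, 0.0, -1.0]
finger_gap: 0.003
gripper_force: 0.0
```

Call:
drive_tool(deltas=[[[0,0,3,0],[0,0,6,0],[0,0,9,0],[0,0,11,0],[0,0,11,0]]])

```text
t: 10.07
tcp_pos: [0.6131, -0.0183, 0.0218]
tool_rot: [1.0, -0.025, 0.001, 0.0]
force: [-0.6, 0.2, 2.8]
finger_gap: 0.0
gripper_force: 1.2
```

```bash
python3 -c "
from h import *
st()"
```

```text
t 10.07 jig [109.9 -38. ] z 21.8 F [-0.6  0.2  2.8] gap 0.0
```

Call:
drive_tool(deltas=[[[0,0,2,0],[0,0,4,0],[0,0,6,0],[0,0,6,0]]])

```text
t: 10.4
tcp_pos: [0.6133, -0.0183, 0.0211]
tool_rot: [1.0, -0.025, 0.002, 0.001]
force: [-10.2, 1.6, 33.7]
finger_gap: 0.0
gripper_force: 17.0
```

Call:
drive_tool(deltas=[[[0,0,2,0],[0,0,4,0],[0,0,4,0]]])

```text
t: 10.65
tcp_pos: [0.6134, -0.0184, 0.0207]
tool_rot: [1.0, -0.025, 0.002, 0.001]
force: [-16.0, 1.9, 53.7]
finger_gap: -0.001
gripper_force: 27.2
```

Clamp_in is now firmly at its open stop. Clamp_out stands at only about 80°, and its toe could foul the gripper body, so I'll press it open to its stop too.

Call:
drive_tool(deltas=[[[0,0,-35,0],[0,-20,-60,0],[0,-55,-65,0],[0,-76,-60,0],[0,-76,-40,0]]])

```text
t: 11.07
tcp_pos: [0.6208, 0.0616, 0.0556]
tool_rot: [1.0, -0.023, 0.007, -0.0]
force: [-0.2, 0.4, -0.2]
finger_gap: -0.0
gripper_force: 0.0
```

Call:
drive_tool(deltas=[[[0,0,12,0],[0,0,24,0],[0,0,30,0],[0,0,35,0],[0,0,35,0]]])

```text
t: 11.48
tcp_pos: [0.6173, 0.0575, 0.0211]
tool_rot: [1.0, -0.026, 0.001, -0.0]
force: [-8.8, 2.1, 36.1]
finger_gap: -0.001
gripper_force: 18.5
```

```bash
python3 -c "
from h import *
st()"
```

```text
t 11.48 jig [110.1  37.9] z 21.1 F [-8.8  2.1 36.1] gap -0.001
```

Call:
drive_tool(deltas=[[[0,0,-38,0],[0,0,-78,0],[-15,20,-110,0],[-40,50,-125,0],[-65,80,-125,0]]])

```text
t: 11.9
tcp_pos: [0.55, -0.0208, 0.1438]
tool_rot: [1.0, -0.025, 0.005, 0.001]
force: [-0.8, 0.5, 0.4]
finger_gap: 0.0
gripper_force: 0.0
```

Call:
drive_tool(deltas=[[[-25,30,0,0],[-45,60,0,0],[-57,88,0,0],[-57,103,0,0],[-57,103,0,0]]])

```text
t: 12.32
tcp_pos: [0.4845, -0.1229, 0.1399]
tool_rot: [1.0, -0.028, 0.0, 0.001]
force: [0.9, -1.0, -0.4]
finger_gap: -0.004
gripper_force: 0.0
```

```bash
python3 -c "
from h import *
st();print(delta(W([-12,-145,30]),yj))
m=vision.camera_model('wrist');w=vision.snapshot('wrist')
x,y=np.round(proj(m,W([-12,-123,25]))[0]).astype(int);print('edge pred',x,y)
g=cv2.cvtColor(w,cv2.COLOR_RGB2GRAY)
for yy in (10,15,20): 
  u=proj(m,[W([yy,v,25]) for v in range(-140,-110)]).round().astype(int);print(list(zip(range(-140,-110),g[u[:,1],u[:,0]])))
"
```

```text
t 12.32 jig [ -13.  -149.3] z 139.9 F [ 0.9 -1.  -0.4] gap -0.004
([np.float64(0.9), np.float64(-4.4), np.float64(109.9), -0.003], 'yaw now', -0.056)
edge pred 278 232
[(-140, np.uint8(238)), (-139, np.uint8(237)), (-138, np.uint8(238)), (-137, np.uint8(238)), (-136, np.uint8(238)), (-135, np.uint8(238)), (-134, np.uint8(238)), (-133, np.uint8(238)), (-132, np.uint8(237)), (-131, np.uint8(238)), (-130, np.uint8(238)), (-129, np.uint8(236)), (-128, np.uint8(235)), (-127, np.uint8(236)), (-126, np.uint8(238)), (-125, np.uint8(246)), (-124, np.uint8(167)), (-123, np.uint8(177)), (-122, np.uint8(98)), (-121, np.uint8(230)), (-120, np.uint8(239)), (-119, np.uint8(234)), (-118, np.uint8(234)), (-117, np.uint8(232)), (-116, np.uint8(234)), (-115, np.uint8(230)), (-114, np.uint8(232)), (-113, np.uint8(232)), (-112, np.uint8(232)), (-111, np.uint8(231))]
[(-140, np.uint8(235)), (-139, np.uint8(235)), (-138, np.uint8(237)), (-137, np.uint8(235)), (-136, np.uint8(235)), (-135, np.uint8(235)), (-134, np.uint8(235)), (-133, np.uint8(235)), (-132, np.uint8(235)), (-131, np.uint8(234)), (-130, np.u
[... 438 characters left out ...]
t8(236))]
[(-140, np.uint8(237)), (-139, np.uint8(238)), (-138, np.uint8(238)), (-137, np.uint8(238)), (-136, np.uint8(238)), (-135, np.uint8(239)), (-134, np.uint8(238)), (-133, np.uint8(238)), (-132, np.uint8(238)), (-131, np.uint8(238)), (-130, np.uint8(238)), (-129, np.uint8(238)), (-128, np.uint8(238)), (-127, np.uint8(238)), (-126, np.uint8(238)), (-125, np.uint8(240)), (-124, np.uint8(171)), (-123, np.uint8(182)), (-122, np.uint8(116)), (-121, np.uint8(201)), (-120, np.uint8(246)), (-119, np.uint8(236)), (-118, np.uint8(235)), (-117, np.uint8(234)), (-116, np.uint8(233)), (-115, np.uint8(233)), (-114, np.uint8(233)), (-113, np.uint8(235)), (-112, np.uint8(234)), (-111, np.uint8(234))]
```

Call:
drive_tool(deltas=[[[1,-4,38,0],[1,-4,78,0],[1,-4,110,0],[1,-4,125,0],[1,-4,132,0]]])

```text
t: 12.78
tcp_pos: [0.4847, -0.1134, 0.005]
tool_rot: [1.0, -0.025, -0.003, -0.001]
force: [0.5, -0.3, 0.1]
finger_gap: -0.004
gripper_force: 0.0
```

Call:
drive_tool(deltas=[[[0,0,4,0],[0,0,8,0],[0,0,11,0],[0,0,11,0]]])

```text
t: 13.12
tcp_pos: [0.4869, -0.115, -0.0027]
tool_rot: [1.0, -0.025, 0.001, 0.0]
force: [1.0, 0.7, 0.3]
finger_gap: 0.001
gripper_force: 0.0
```

```bash
python3 -c "
from h import *
st()"
```

```text
t 13.12 jig [ -11.1 -141.3] z -2.7 F [1.  0.7 0.3] gap 0.001
```

The fingers are down behind the plate with no floor contact. Pushing along the channel.

Call:
drive_tool(deltas=[[[0,-6,1,0],[0,-12,1,0],[0,-22,1,0],[0,-34,1,0],[0,-46,1,0]]])

```text
t: 13.53
tcp_pos: [0.4891, -0.0681, -0.0037]
tool_rot: [1.0, -0.025, 0.001, 0.0]
force: [-0.0, -1.9, 2.6]
finger_gap: 0.001
gripper_force: 1.2
```

```bash
cat > pl.py <<'E'
from h import *
def plate(out=None):
    st();m=vision.camera_model('wrist');w=vision.snapshot('wrist');g=cv2.cvtColor(w,cv2.COLOR_RGB2GRAY).astype(int)
    r=range(-150,118,2);P=np.array([[W([x,v,25]) for v in r] for x in (14,17,20)])
    u=proj(m,P.reshape(-1,3)).round().astype(int).reshape(3,-1,2);ok=(u>=0).all(2)&(u[...,0]<640)&(u[...,1]<480)
    v=[int(np.median(g[u[:,i,1],u[:,i,0]])) if ok[:,i].all() else -1 for i in range(len(r))]
    print([(a,b) for a,b in zip(r,v)][::1] if out else [(a,b) for i,(a,b) in enumerate(zip(r,v)) if 0<i and b>=0 and v[i-1]>=0 and abs(b-v[i-1])>35])
E
python3 -c "
from pl import *
plate()"
```

```text
t 13.53 jig [-11.4 -94.3] z -3.7 F [-0.  -1.9  2.6] gap 0.001
[(-114, 169), (-38, 237), (-26, 170), (10, 94), (30, 139)]
```

```bash
python3 -c "
from h import *
a=vision.snapshot('side');m=vision.camera_model('side')
w=vision.snapshot('wrist');mw=vision.camera_model('wrist')
x,y=proj(m,W([10,-40,25]))[0].astype(int);print(x,y)
A=cv2.resize(a[y-50:y+50,x-45:x+45],(450,500),interpolation=2)
for v in (-86,-10): print('pred side',((proj(m,[W([25,v,25]),W([-25,v,25])])-[x-45,y-50])*5).round().tolist(), 'wrist',proj(mw,[W([25,v,25]),W([-25,v,25])]).round().tolist())
B=w[80:400,100:324]
print(B.shape);B=cv2.resize(B,(350,500))
cv2.imwrite('pics/c7.png',np.hstack([A,B])[:,:,::-1])"
```

```text
325 249
pred side [[235.0, 179.0], [332.0, 207.0]] wrist [[294.0, 227.0], [295.0, 335.0]]
pred side [[176.0, 285.0], [277.0, 315.0]] wrist [[110.0, 226.0], [127.0, 334.0]]
(320, 224, 3)
```

View pics/c7.png

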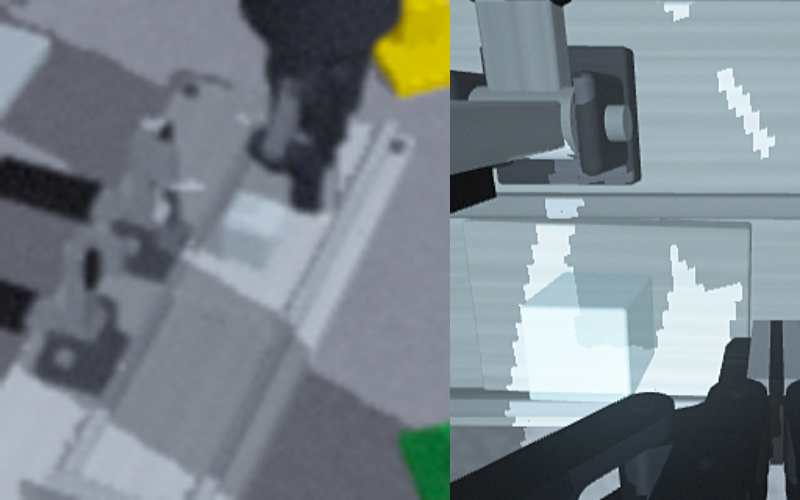

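The wrist view shows the plate's rear edge at px 292 against the fingers and its front at px 110, as predicted, so the plate is sliding with the fingers. Continuing.

Call:
drive_tool(deltas=[[[0,-14,0,0],[0,-28,0,0],[0,-42,0,0],[0,-56,0,0],[0,-70,0,0]]])

```text
t: 14.1
tcp_pos: [0.4927, 0.0008, -0.0039]
tool_rot: [1.0, -0.025, 0.001, 0.0]
force: [0.1, -2.4, 3.1]
finger_gap: -0.0
gripper_force: 2.8
```

Call:
drive_tool(deltas=[[[0,-12,0,0],[0,-24,0,0],[0,-34,0,0],[0,-42,0,0],[0,-46,0,0]]])

```text
t: 14.52
tcp_pos: [0.4946, 0.0477, -0.004]
tool_rot: [1.0, -0.025, 0.0, 0.0]
force: [-0.9, -5.0, 5.5]
finger_gap: -0.003
gripper_force: 4.6
```

```bash
python3 -c "
from h import *
st()"
```

```text
t 14.52 jig [-12.   21.6] z -4.0 F [-0.9 -5.   5.5] gap -0.003
```

Call:
drive_tool(deltas=[[[0,-3,-1,0],[0,-6,-1,0],[0,-9,-1,0],[0,-11,-1,0],[0,-13,-1,0]]])

```text
t: 14.93
tcp_pos: [0.4949, 0.0599, -0.0033]
tool_rot: [1.0, -0.025, -0.0, 0.0]
force: [0.7, -8.1, 0.6]
finger_gap: -0.002
gripper_force: 3.8
```

```bash
python3 -c "
from h import *
st()"
```

```text
t 14.93 jig [-12.3  33.8] z -3.3 F [ 0.7 -8.1  0.6] gap -0.002
```

Force is rising at the expected home position, so I'll press once more to confirm and then look.

Call:
drive_tool(deltas=[[[0,-2,0,0],[0,-4,0,0],[0,-4,0,0]]])

```text
t: 15.18
tcp_pos: [0.4969, 0.0603, -0.0032]
tool_rot: [1.0, -0.023, 0.001, 0.002]
force: [-0.6, -18.0, -0.1]
finger_gap: 0.001
gripper_force: 9.5
```

```bash
python3 -c "
from h import *
st()
m=vision.camera_model('wrist');w=vision.snapshot('wrist')
g=cv2.cvtColor(w,cv2.COLOR_RGB2GRAY).astype(int)
for x in (-20,14,19):
  u=proj(m,[W([x,v,25]) for v in range(32,120)]).round().astype(int);print(x,[int(g[b,a]) if 0<=a<640 and 0<=b<480 else -1 for a,b in u])
"
```

```text
t 15.18 jig [-10.3  34.4] z -3.2 F [ -0.6 -18.   -0.1] gap 0.001
-20 [30, 183, 44, 43, 47, 35, 185, 35, 41, 44, 40, 42, 43, 40, 42, 42, 45, 46, 42, 42, 46, 44, 34, 170, 168, 165, 164, 166, 165, 167, 168, 166, 168, 169, 166, 169, 169, 175, 173, 175, 179, 161, 156, 184, 246, 241, 242, 241, 241, 241, 240, 240, 241, 241, 241, 240, 240, 240, 240, 240, 239, 240, 239, 240, 240, 240, 238, 239, 239, 239, 238, 241, 193, 169, 168, 170, 168, 169, 170, 170, 169, 171, 169, 170, 172, 162, 92, 98]
14 [155, 151, 155, 156, 151, 170, 170, 171, 171, 178, 163, 168, 169, 169, 168, 171, 170, 168, 169, 169, 166, 168, 166, 168, 169, 170, 168, 166, 166, 168, 171, 168, 169, 169, 170, 165, 167, 169, 165, 168, 168, 171, 169, 169, 171, 169, 171, 169, 168, 168, 171, 170, 172, 172, 170, 167, 170, 170, 167, 171, 168, 172, 171, 171, 169, 170, 172, 170, 171, 175, 170, 170, 170, 173, 172, 167, 170, 169, 250, 236, 236, 237, 236, 237, 249, 140, 93, 93]
19 [153, 150, 149, 149, 148, 170, 173, 170, 172, 179, 166, 172, 171, 170, 168, 169, 170, 167, 171, 170, 170, 173, 173, 172, 171, 173, 172, 172, 173, 171, 176, 171, 171, 171, 172, 173, 173, 170, 171, 175, 174, 177, 173, 175, 176, 175, 174, 173, 175, 174, 174, 175, 177, 172, 178, 176, 176, 176, 175, 176, 173, 177, 176, 177, 179, 176, 178, 179, 179, 178, 178, 176, 179, 178, 180, 180, 180, 178, 253, 242, 241, 242, 241, 242, 252, 183, 92, 91]
```

The plate is home, with its rear edge at y≈41 mm and its front against the stop. Next I'll back off, rise and go to the far side of clamp_out's bar.

Call:
drive_tool(deltas=[[[0,10,0,0],[0,18,-5,0],[0,20,-40,0],[0,20,-80,0],[0,20,-118,0]]])

```text
t: 15.65
tcp_pos: [0.493, 0.0439, 0.1156]
tool_rot: [1.0, -0.026, -0.002, -0.001]
force: [1.8, 1.0, 0.1]
finger_gap: 0.002
gripper_force: 0.0
```

Call:
drive_tool(deltas=[[[10,-3,-12,0],[40,-10,-12,0],[70,-18,-12,0],[90,-18,-12,0],[90,-18,-12,0]]])

```text
t: 16.07
tcp_pos: [0.5901, 0.0573, 0.1278]
tool_rot: [1.0, -0.025, 0.004, -0.0]
force: [0.8, -0.2, 0.4]
finger_gap: -0.002
gripper_force: 0.0
```

```bash
python3 -c "
from pl import *
st();print(delta(W([79,36,63]),yj))
m=vision.camera_model('wrist');w=vision.snapshot('wrist');g=cv2.cvtColor(w,cv2.COLOR_RGB2GRAY).astype(int)
u=proj(m,[W([19,v,25]) for v in range(32,120)]).round().astype(int);print([int(g[b,a]) if 0<=a<640 and 0<=b<480 else -1 for a,b in u])
u=proj(m,[W([-20,v,25]) for v in range(32,120)]).round().astype(int);print([int(g[b,a]) if 0<=a<640 and 0<=b<480 else -1 for a,b in u])"
```

```text
t 16.07 jig [82.9 36.2] z 127.8 F [ 0.8 -0.2  0.4] gap -0.002
([np.float64(-4.4), np.float64(0.3), np.float64(64.8), 0.002], 'yaw now', -0.05)
[131, 106, 32, 42, 43, 42, 44, 43, 33, 104, 132, 125, 124, 124, 122, 125, 123, 123, 128, 131, 108, 37, 44, 47, 48, 47, 45, 48, 47, 47, 50, 48, 46, 42, 33, 147, 181, 173, 171, 173, 171, 174, 174, 171, 174, 174, 175, 176, 174, 178, 178, 177, 176, 177, 179, 176, 176, 177, 178, 178, 178, 179, 180, 180, 181, 176, 179, 182, 181, 181, 180, 184, 181, 177, 254, 248, 243, 244, 244, 244, 245, 245, 247, 253, 184, 122, 96, 104]
[35, 38, 43, 41, 42, 43, 42, 41, 40, 40, 36, 42, 38, 33, 40, 38, 36, 38, 37, 37, 37, 37, 40, 39, 40, 38, 43, 37, 41, 39, 36, 40, 39, 41, 38, 40, 38, 39, 41, 41, 40, 37, 42, 39, 40, 42, 38, 41, 38, 43, 40, 44, 40, 43, 41, 41, 46, 41, 40, 41, 43, 43, 41, 40, 45, 43, 43, 45, 43, 45, 46, 50, 44, 44, 42, 43, 45, 42, 40, 46, 45, 41, 40, 43, 42, 44, 44, 39]
```

Call:
drive_tool(deltas=[[[-3,0,30,0],[-3,0,55,0],[-3,0,65,0],[-3,0,65,0]]])

```text
t: 16.45
tcp_pos: [0.5781, 0.0578, 0.0592]
tool_rot: [1.0, -0.025, -0.004, -0.0]
force: [0.6, -0.1, 0.2]
finger_gap: -0.004
gripper_force: 0.0
```

Call:
drive_tool(deltas=[[[-12,0,0,0],[-20,0,1,0],[-28,0,2,0],[-36,0,5,0],[-43,0,9,0]]])

```text
t: 16.87
tcp_pos: [0.5405, 0.0594, 0.0541]
tool_rot: [1.0, -0.025, 0.003, 0.0]
force: [4.4, -0.2, 0.2]
finger_gap: 0.001
gripper_force: 1.8
```

```bash
python3 -c "
from h import *
st();grip(38)"
```

```text
t 16.87 jig [33.3 35.8] z 54.1 F [ 4.4 -0.2  0.2] gap 0.001
grip [(-5, 39), (0, 51), (15, 55), (40, 35), (45, 25), (50, 27), (55, 28), (60, 29), (65, 41)]
```

Call:
drive_tool(deltas=[[[-5,0,4,0],[-8,0,8,0],[-10,0,11,0],[-10,0,11,0]]])

```text
t: 17.25
tcp_pos: [0.5268, 0.0603, 0.0409]
tool_rot: [1.0, -0.025, -0.002, -0.0]
force: [-0.2, -0.5, 0.4]
finger_gap: -0.001
gripper_force: 0.2
```

```bash
python3 -c "
from h import *
st();grip(38)"
```

```text
t 17.25 jig [19.6 35.9] z 40.9 F [-0.2 -0.5  0.4] gap -0.001
grip [(5, 42), (15, 62), (20, 28), (25, 26), (30, 24), (35, 29), (40, 32)]
```

Call:
drive_tool(deltas=[[[0,0,-16,0],[-10,0,-20,0],[-23,0,-16,0],[-23,0,-5,0],[-23,0,3,0]]])

```text
t: 17.72
tcp_pos: [0.5018, 0.0619, 0.0383]
tool_rot: [1.0, -0.025, -0.004, -0.0]
force: [-5.2, -1.1, 5.5]
finger_gap: 0.002
gripper_force: 2.8
```

Call:
drive_tool(deltas=[[[0,0,5,0],[0,0,9,0],[0,0,13,0],[0,0,16,0],[0,0,18,0]]])

```text
t: 18.13
tcp_pos: [0.5064, 0.0613, 0.0204]
tool_rot: [1.0, -0.025, 0.0, -0.0]
force: [-2.8, 0.2, 2.8]
finger_gap: 0.0
gripper_force: 1.4
```

```bash
python3 -c "
from h import *
st();grip(38)"
```

```text
t 18.13 jig [-0.9 35.8] z 20.4 F [-2.8  0.2  2.8] gap 0.0
grip [(-5, 61), (0, 26), (5, 28), (10, 33)]
```

Call:
drive_tool(deltas=[[[-2,0,2,0],[-3,0,4,0],[-3,0,6,0],[-3,0,7,0]]])

```text
t: 18.52
tcp_pos: [0.5071, 0.0612, 0.0187]
tool_rot: [1.0, -0.025, 0.005, 0.0]
force: [-7.3, 0.3, 49.1]
finger_gap: -0.002
gripper_force: 24.4
```

```bash
python3 -c "
from h import *
st();grip(38)"
```

```text
t 18.52 jig [-0.2 35.8] z 18.7 F [-7.3  0.3 49.1] gap -0.002
grip [(-5, 38), (0, 26), (5, 26), (10, 48)]
```

Clamp_out is hard at its shut stop. Lifting and moving to the counter.

Call:
drive_tool(deltas=[[[-2,0,-35,0],[-5,0,-75,0],[-8,0,-110,0],[-12,30,-145,0],[-15,70,-180,0]]])

```text
t: 18.98
tcp_pos: [0.4876, 0.0046, 0.1857]
tool_rot: [1.0, -0.023, 0.003, 0.0]
force: [0.7, -0.2, -0.1]
finger_gap: 0.001
gripper_force: 0.0
```

Call:
drive_tool(deltas=[[[-3,40,0,0],[-6,80,0,0],[-9,120,0,0],[-12,160,0,0],[-15,200,0,0]]])

```text
t: 19.4
tcp_pos: [0.4618, -0.1975, 0.1837]
tool_rot: [1.0, -0.025, 0.002, 0.001]
force: [0.2, 0.2, -0.1]
finger_gap: -0.0
gripper_force: 0.0
```

Call:
drive_tool(deltas=[[[-3,40,0,0],[-5,80,0,0],[-7,120,0,0],[-7,158,0,0],[-7,158,0,0]]], jaw=60)

```text
t: 19.82
tcp_pos: [0.4475, -0.3621, 0.1838]
tool_rot: [1.0, -0.028, 0.003, 0.005]
force: [1.2, 0.4, 0.5]
finger_gap: 0.694
gripper_force: 0.0
```

```bash
python3 - <<'E'
from h import *
st();m=vision.camera_model('wrist');w=vision.snapshot('wrist');np.save('wc.npy',w);pickle.dump(m,open('wc.pkl','wb'))
g=cv2.cvtColor(w,cv2.COLOR_RGB2GRAY);hsv=cv2.cvtColor(w,cv2.COLOR_RGB2HSV)
print(manip.sense()['tcp_pos'],proj(m,[.427,-.368,.06]).round())
n,l,s,c=cv2.connectedComponentsWithStats(((g>190)&(hsv[...,1]<30)).astype(np.uint8))
for i in range(1,n):
    if s[i,4]>150: print('white',s[i],c[i].round(1))
n,l,s,c=cv2.connectedComponentsWithStats((g<60).astype(np.uint8))
for i in range(1,n):
    if s[i,4]>60: print('dark',s[i],c[i].round(1))
E
```

```text
t 19.82 jig [ -37.5 -390.1] z 183.8 F [1.2 0.4 0.5] gap 0.694
[ 0.44693252 -0.35777517  0.1833586 ] [[316. 254.]]
white [  443     0   197   435 71091] [549.6 191.8]
white [ 276  214   48   71 1393] [294.4 242.4]
white [ 308  222   48   69 1427] [336.7 261. ]
white [ 441  409   45   55 1439] [459.2 434.5]
dark [294 234  43  55 774] [314.1 260.1]
dark [    0   290   640   190 64638] [309.5 415.8]
```

```bash
python3 - <<'E'
from h import *
w=np.load('wc.npy');m=pickle.load(open('wc.pkl','rb'));g=cv2.cvtColor(w,cv2.COLOR_RGB2GRAY);hsv=cv2.cvtColor(w,cv2.COLOR_RGB2HSV)
n,l,s,c=cv2.connectedComponentsWithStats(((g>190)&(hsv[...,1]<30)).astype(np.uint8))
k=[i for i in range(1,n) if 1300<s[i,4]<1500 and c[i][1]<300]
P=np.argwhere(np.isin(l,k))[:,::-1].astype(np.float32);h=cv2.convexHull(P)
Q=cast(m,h[:,0],.057);(cx,cy),r=cv2.minEnclosingCircle((Q[:,:2]*1000).astype(np.float32));print('dial',cx,cy,r)
C=np.array([cx,cy])/1000
# polar profile, world angle about C on dial plane
A=np.arange(0,360,4)
for rr in (.026,.029,.032,.034,.036,.038):
    u=proj(m,[[C[0]+rr*np.cos(np.radians(a)),C[1]+rr*np.sin(np.radians(a)),.057] for a in A]).round().astype(int)
    v=g[u[:,1],u[:,0]];print(rr,[(int(a),int(b)) for a,b in zip(A,v) if b<170])
n,l,s,c=cv2.connectedComponentsWithStats((g<60).astype(np.uint8));i=l[260,314] or 1
P=np.argwhere(l==i)[:,::-1];B=cast(m,P,.087)[:,:2];mu=B.mean(0);d=np.linalg.svd(B-mu,full_matrices=False)[2][0]
t=(B-mu)@d;o=(B-mu)@[-d[1],d[0]];print('bar',mu,np.degrees(np.arctan2(d[1],d[0])),t.min(),t.max(),o.min(),o.max(),len(P))
x0,y0,ww,hh=s[i][:4];print(np.array2string(g[y0-4:y0+hh+4:2,x0-4:x0+ww+4:2],max_line_width=200,threshold=99999))
E
```

```text
dial 426.4906921386719 -367.4308166503906 36.01879119873047
0.026 [(132, 30), (136, 54), (140, 52), (144, 59), (148, 61), (152, 74), (160, 33), (164, 55), (168, 70), (180, 22)]
0.029 [(136, 61), (140, 49), (144, 59), (148, 48), (160, 52), (164, 38), (180, 49), (348, 169)]
0.032 [(44, 93), (60, 26), (76, 111), (96, 161), (112, 54), (128, 113), (140, 22), (144, 58), (148, 54), (156, 35), (160, 58), (164, 39), (180, 47), (184, 151), (348, 162)]
0.034 [(44, 63), (60, 19), (96, 138), (112, 120), (128, 119), (144, 83), (148, 40), (156, 46), (160, 50), (164, 41), (180, 32), (320, 162)]
0.036 [(8, 158), (36, 152), (40, 111), (56, 149), (64, 139), (72, 131), (80, 134), (84, 134), (88, 134), (92, 140), (96, 158), (100, 133), (108, 131), (112, 150), (120, 136), (128, 88), (132, 146), (136, 138), (148, 130), (156, 98), (160, 107), (164, 89), (168, 163), (188, 167), (224, 135), (228, 136), (232, 162), (260, 134), (264, 169), (276, 145), (284, 158), (288, 157), (296, 157), (308, 160), (312, 155), (324, 106), (332, 107), (336, 118), (340, 117), (344, 136)]
0.038 [(0, 150), (4, 147), (8, 149), (12, 
[... 702 characters left out ...]
), (256, 147), (260, 148), (264, 146), (268, 146), (272, 146), (276, 150), (280, 148), (284, 146), (288, 150), (292, 151), (296, 150), (300, 148), (304, 150), (308, 149), (312, 147), (316, 147), (320, 149), (324, 114), (328, 103), (332, 102), (336, 102), (340, 101), (344, 96), (348, 146), (352, 145), (356, 149)]
bar [ 0.55966183 -0.17898335] 168.14211393917154 -0.002600021038399791 0.002253684230537263 -0.00150608165062883 0.0014028088072453881 23
[[206 145 146 181 199 200 202]
 [218 139 152 142 226 216 218]
 [ 85  85  26  99 228 210 209]
 [ 87  88 100  30 129 216 213]
 [ 89  89  93  29  28 216 213]
 [ 77  87  84  35  99 209 205]
 [198 144  88 111 223 209 210]
 [215 216 220 217 214 215 214]]
```

```bash
python3 - <<'E'
from h import *
w=np.load('wc.npy');m=pickle.load(open('wc.pkl','rb'));g=cv2.cvtColor(w,cv2.COLOR_RGB2GRAY)
n,l,s,c=cv2.connectedComponentsWithStats((g<60).astype(np.uint8))
i=[j for j in range(1,n) if s[j,0]==294 and s[j,1]==234][0]
P=np.argwhere(l==i)[:,::-1];B=cast(m,P,.087)[:,:2]
print(cv2.minAreaRect((B*1000).astype(np.float32)),B.mean(0))
mu=B.mean(0);d=np.linalg.svd(B-mu,full_matrices=False)[2][0];print(np.degrees(np.arctan2(d[1],d[0])))
# rectified plan at z=.087, 1mm grid about axis: rows = +x down to -x, cols = +y to -y
C=np.array([.4265,-.3674]);xs=np.arange(34,-35,-2)
for x in xs:
    u=proj(m,[[C[0]+x/1000,C[1]+y/1000,.087] for y in xs]).round().astype(int);print('%4d '%x,''.join('#' if v<60 else '+' if v<130 else '-' if v<180 else '.' for v in g[u[:,1],u[:,0]]))
# counter top edges at z=.055
for nm,pts in (('x',[[C[0]+v/1000,C[1]+k,.055] for k in (-.045,) for v in range(-75,75)]),('y',[[C[0]+.045,C[1]+v/1000,.055] for v in range(-75,75)]),('y2',[[C[0]+.02,C[1]+v/1000,.055] for v in range(-75,75)])):
    u=proj(m,pts).round().astype(int);ok=(u[:,0]<640)&(u[:,1]<480)&(u>=0).all(1);v=[int(g[b,a]) if o else -1 for (a,b),o in zip(u,ok)]
    print(nm,[(k-75,v[k-1],v[k+1]) for k in range(1,149) if abs(v[k+1]-v[k-1])>18])
E
```

```text
((428.3746337890625, -365.60772705078125), (16.550188064575195, 48.804603576660156), 51.23208236694336) [ 0.42960466 -0.36576634]
141.9053023939146
  34  -------...........-------.-.-------
  32  ------+...........---.---.-..------
  30  -----..#.........-.-.----....------
  28  ----............-----...--....-----
  26  ---............---.-....--.....----
  24  ---+#...........-.-.-##.-......----
  22  ---...........-...-.####........---
  20  --...........-...-.######........--
  18  --...........--...#######........--
  16  -.#+........-...++####+###.......--
  14  -..-........-.-++####+#+##.......--
  12  -..........--.++####+++###.......--
  10  -..........--.-#####++++#+........-
   8  -..........-..####+##++##.........-
   6  ---.......--.####+#+#+#+.........--
   4  -.........-.####++#+###..........--
   2  -........-.+####+++###...........--
   0  --........+####+#+++#............--
  -2  --.#.....+###++#.#+#............---
  -4  --+.....+######..##+............---
  -6  ---.....######+.##+............----
  -8  ---...-.#####..##+.............----
 -10  ----.#..###+-.###.....
[... 264 characters left out ...]
-
 -24  -----------------------------------
 -26  -----------------------------------
 -28  -----------------------------------
 -30  -----------------------------------
 -32  -----------------------------------
 -34  -----------------------------------
x [(52, 152, 122), (53, 138, 108), (54, 122, 95), (55, 108, 80)]
y [(-55, 149, 99), (-54, 159, 105), (-49, 105, 128), (-48, 89, 137), (-47, 128, 153), (48, 142, 101), (50, 101, 154)]
y2 [(-55, 148, 97), (-54, 152, 103), (-50, 103, 80), (-48, 80, 132), (-47, 123, 150), (-30, 143, 249), (-29, 160, 243), (-21, 240, 170), (-20, 250, 177), (2, 175, 252), (3, 168, 243), (29, 243, 149), (30, 228, 141), (48, 142, 106), (49, 136, 161), (50, 106, 154)]
```

The rectified pixels put the dial centre at world (0.4265, −0.3674). The long mark is at −x (180°), and the bar's white end points to about 142°, so it needs about 0.66 rad anticlockwise.

```bash
python3 -c "
from h import *
st();print(delta([.4265,-.3674,.13],-.66))"
```

```text
t 19.87 jig [ -38.2 -385.8] z 183.4 F [-0.4 -0.2 -0. ] gap 0.703
([np.float64(-20.1), np.float64(10.5), np.float64(53.3), 0.605], 'yaw now', -0.055)
```

Call:
drive_tool(deltas=[[[-10,5,15,0.12],[-20,10,30,0.24],[-20,10,45,0.36],[-20,10,53,0.48],[-20,10,53,0.6]]], jaw=50)

```text
t: 20.28
tcp_pos: [0.4251, -0.3594, 0.1282]
tool_rot: [0.947, -0.322, -0.001, -0.001]
force: [0.7, 0.6, -0.5]
finger_gap: 0.585
gripper_force: 0.0
```

Call:
drive_tool(deltas=[[[0,0,0,0],[0,0,0,0]]])

```text
t: 20.45
tcp_pos: [0.4263, -0.3607, 0.1302]
tool_rot: [0.948, -0.318, 0.0, 0.0]
force: [-0.4, 0.5, 0.3]
finger_gap: 0.584
gripper_force: 0.0
```

```bash
python3 -c "
from h import *
st();print(delta([.4265,-.3674,.042],-.66),manip.sense()['ft_torque'])"
```

```text
t 20.45 jig [ -58.7 -389.8] z 130.2 F [-0.4  0.5  0.3] gap 0.584
([np.float64(4.1), np.float64(5.2), np.float64(88.2), 0.014], 'yaw now', -0.646) [ 0.01763012  0.03580081 -0.01810349]
```

Descending in steps.

Call:
drive_tool(deltas=[[[4,5,20,0.01],[4,5,40,0.01],[4,5,58,0.01],[4,5,70,0.01],[4,5,70,0.01]]])

```text
t: 20.87
tcp_pos: [0.4253, -0.3661, 0.0582]
tool_rot: [0.946, -0.323, -0.002, -0.001]
force: [0.2, 0.3, 0.8]
finger_gap: 0.589
gripper_force: 0.0
```

Call:
drive_tool(deltas=[[[0,0,6,0],[0,0,12,0],[0,0,17,0],[0,0,17,0]]])

```text
t: 21.2
tcp_pos: [0.4259, -0.3674, 0.0427]
tool_rot: [0.946, -0.324, -0.0, -0.0]
force: [-0.2, 0.3, 0.7]
finger_gap: 0.582
gripper_force: 0.0
```

```bash
python3 -c "
from h import *
st();print(delta([.4265,-.3674,.042],-.66),manip.sense()['ft_torque'])"
```

```text
t 21.2 jig [ -58.7 -396.5] z 42.7 F [-0.2  0.3  0.7] gap 0.582
([np.float64(0.5), np.float64(-0.4), np.float64(0.7), 0.0], 'yaw now', -0.66) [ 0.00749484 -0.0243994   0.01465038]
```

No contact at z=42.7, below the counter's top height, which agrees with the tip offset. Closing.

Call:
drive_tool(deltas=[[[0,0,0,0],[0,0,0,0],[0,0,0,0],[0,0,0,0],[0,0,0,0]]], jaw=8, force=25)

```text
t: 21.62
tcp_pos: [0.4262, -0.3684, 0.0436]
tool_rot: [0.946, -0.324, 0.001, 0.001]
force: [-1.9, -0.2, 1.6]
finger_gap: 0.135
gripper_force: 30.6
```

Call:
drive_tool(deltas=[[[0,0,0,0],[0,0,0,0],[0,0,0,0]]])

```text
t: 21.87
tcp_pos: [0.4261, -0.3683, 0.0436]
tool_rot: [0.946, -0.324, 0.0, 0.001]
force: [-1.3, -2.5, 5.0]
finger_gap: 0.132
gripper_force: 31.0
```

Call:
drive_tool(deltas=[[[0,0,0,-0.1],[0,0,0,-0.2],[0,0,0,-0.3],[0,0,0,-0.4],[0,0,0,-0.5]]])

```text
t: 22.28
tcp_pos: [0.4262, -0.3682, 0.0436]
tool_rot: [0.997, -0.078, 0.0, 0.001]
force: [-2.1, -1.5, 4.4]
finger_gap: 0.135
gripper_force: 31.0
```

```bash
python3 -c "
from h import *
st();print(delta([.4265,-.3674,.042],0),manip.sense()['ft_torque'])"
```

```text
t 22.28 jig [ -58.4 -397.3] z 43.6 F [-2.1 -1.5  4.4] gap 0.135
([np.float64(0.2), np.float64(-0.9), np.float64(1.6), -0.155], 'yaw now', -0.155) [-0.22997416  0.27955741 -0.05344813]
```

Call:
drive_tool(deltas=[[[0,0,0,-0.04],[0,0,0,-0.08],[0,0,0,-0.12],[0,0,0,-0.12]]])

```text
t: 22.62
tcp_pos: [0.4262, -0.3682, 0.0436]
tool_rot: [1.0, -0.02, 0.0, 0.001]
force: [-2.3, -0.9, 5.1]
finger_gap: 0.134
gripper_force: 31.0
```

```bash
python3 -c "
from h import *
st();print(delta([.4265,-.3674,.042],0),manip.sense()['ft_torque'])"
```

```text
t 22.62 jig [ -58.4 -397.3] z 43.6 F [-2.3 -0.9  5.1] gap 0.134
([np.float64(0.3), np.float64(-0.8), np.float64(1.6), -0.039], 'yaw now', -0.039) [-0.24362628  0.24643412  0.03361423]
```

Call:
drive_tool(deltas=[[[0,0,0,-0.03],[0,0,0,-0.06],[0,0,0,-0.08],[0,0,0,-0.08]]])

```text
t: 22.95
tcp_pos: [0.4262, -0.3682, 0.0436]
tool_rot: [1.0, 0.019, 0.001, 0.0]
force: [-1.6, -2.0, 5.1]
finger_gap: 0.13
gripper_force: 33.5
```

```bash
python3 -c "
from h import *
st();print(delta([.4265,-.3674,.042],0),manip.sense()['ft_torque'])"
```

```text
t 22.95 jig [ -58.4 -397.2] z 43.6 F [-1.6 -2.   5.1] gap 0.13
([np.float64(0.3), np.float64(-0.8), np.float64(1.6), 0.037], 'yaw now', 0.037) [-0.2306981   0.26074836 -0.53593089]
```

Torque jumped to 0.54 N·m, so the knob is at its zero stop. Releasing, lifting and verifying.

Call:
drive_tool(deltas=[[[0,0,0,0],[0,0,0,0],[0,0,0,0],[0,0,0,0]]], jaw=50)

```text
t: 23.28
tcp_pos: [0.4257, -0.3669, 0.0426]
tool_rot: [1.0, 0.02, -0.0, -0.001]
force: [0.7, 1.3, 0.4]
finger_gap: 0.589
gripper_force: 0.0
```

Call:
drive_tool(deltas=[[[0,0,-25,0],[0,0,-60,0],[0,0,-100,0],[10,-5,-135,0],[20,-10,-140,0]]])

```text
t: 23.7
tcp_pos: [0.4483, -0.3597, 0.1894]
tool_rot: [1.0, 0.019, 0.004, 0.005]
force: [-0.5, 0.1, 0.1]
finger_gap: 0.586
gripper_force: 0.0
```

Call:
drive_tool(deltas=[[[0,0,0,0],[0,0,0,0]]])

```text
t: 23.87
tcp_pos: [0.4454, -0.356, 0.1827]
tool_rot: [1.0, 0.021, -0.0, -0.0]
force: [-0.1, 1.8, -0.3]
finger_gap: 0.584
gripper_force: 0.0
```

```bash
python3 - <<'E'
from h import *
st();m=vision.camera_model('wrist');w=vision.snapshot('wrist');g=cv2.cvtColor(w,cv2.COLOR_RGB2GRAY)
C=np.array([.4265,-.3674]);xs=np.arange(34,-35,-2)
for x in xs:
    u=proj(m,[[C[0]+x/1000,C[1]+y/1000,.087] for y in xs]).round().astype(int);print('%4d '%x,''.join('#' if v<60 else '+' if v<130 else '-' if v<180 else '.' for v in g[u[:,1],u[:,0]]))
grip(-38);grip(38)
from ang import ang
m=vision.camera_model('side');im=cv2.cvtColor(vision.snapshot('side'),cv2.COLOR_RGB2GRAY)
n,l,s,c=cv2.connectedComponentsWithStats((im<65).astype(np.uint8),connectivity=4)
for p in ([115,-38,37],[52,38,95]):
    u=proj(m,W(p))[0].round().astype(int);k=l[u[1],u[0]];P=np.argwhere(l==k)[:,::-1].astype(float);d=np.linalg.svd(P-P.mean(0),full_matrices=False)[2][0]
    print(p,k,len(P),P.mean(0).round(1),np.degrees(np.arctan2(d[1],d[0]))%180)
print(proj(m,[W([52,38,89]),W([52,38,61]),W([52,38,117])]).round(1).tolist())
E
```

```text
t 23.87 jig [ -39.8 -384.1] z 182.7 F [-0.1  1.8 -0.3] gap 0.584
  34  ------................-....--------
  32  -----.......................-------
  30  ----..++.....................------
  28  ----..............-...........-----
  26  ---...........#####...........-----
  24  ---#..........######..-........----
  22  --..-.........######..-.........---
  20  -.............######+...........---
  18  -.............#++++#+...........---
  16  -.#...........#++#+#-............--
  14  -.............#+++++-.-..........--
  12  -.............#+++++.............--
  10  -............+#+++++..-..........--
   8  ..............#+++++#.-..........--
   6  -#............#++++++............--
   4  -.............#++++#+-...........--
   2  -.............#++++++...........---
   0  -.............#+++++-...........---
  -2  --+#..........#+#+++-...........---
  -4  --............#+#.#+...........----
  -6  ---...........#+#.#+#..........----
  -8  ---...........#+#.#++.........-----
 -10  ---..+........#++.#++.........-----
 -12  -----.........++#.#++........------
 -14  -----.........++#.#+-.......-------
 -16  ------..+.....++#.#+-......--------
 -18  --------......-+#.#+......---------
 -20  ---------...#.-##.###...-----------
 -22  ------------+.-##.+##--------------
 -24  ---------------##.++---------------
 -26  -----------------------------------
 -28  -----------------------------------
 -30  -----------------------------------
 -32  -----------------------------------
 -34  -----------------------------------
grip [(80, 37), (85, 24), (90, 24), (95, 28)]
grip [(-5, 51), (0, 32), (5, 28), (10, 38)]
[115, -38, 37] 102 303 [290.8 241.5] 55.79218989096895
[52, 38, 95] 102 303 [290.8 241.5] 55.79218989096895
[[295.6, 247.5], [296.0, 256.2], [295.2, 238.5]]
```

```bash
python3 -c "
from station import manip
print(manip.sign_off())"
```

```text
the job is handed in; nothing more can be done
None
```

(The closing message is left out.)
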